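# Flip the stage plates pad up and park the loaded tray

## Robot

A 6-joint arm with a two-finger parallel gripper is mounted at the origin on a cart in front of the work surface, level with it; the furniture and walls round the work are solid. World frame = base frame: x ahead of the robot, y to its left, z up, the work surface at z = 0. Lengths are in m, angles in rad, forces in N, time in s.
With the tool pointing down it reaches from about 0.35 to 0.85 m from the base axis. Payload 8.1 kg.
Tool frame: the origin (TCP) lies at the very end of the fingers, on their centre line; the grasp point (between the pads) lies 19 mm behind it; z points along the fingers, y is the line along which they close (so a half turn about z gives the same grasp; the last joint's range is limited). The gripper opens to 85 mm and grips with 20 to 120 N. Pads are 22 mm wide; open, the fingers measure 114 mm over their backs; the gripper's body (76 mm by 85 mm) begins 54 mm behind the grasp point. The pads swing forward as they close: fully open they stand 13 mm farther back than shut.
Start: joints at [1.021, 0.13, 1.488, -0, 1.523, -0.085], TCP at [0.269, 0.536, 0.202] pointing down, gripper open.
Joint ranges: [-2.96, 2.96], [-0.89, 2.26], [0.02, 2.5], [-1.34, 4.48], [0, 2.73], [-2.66, 2.66]. Speed limits (rad/s): [2.39, 2.39, 2.79, 3.14, 3.14, 3.14].

## Interface

Orientations are given as a rotation vector (axis times angle).
In Python, from plant import status, vision, env, finder gives the robot as it stands. The module is installed in compiled form; this text tells all that it offers.
- The arm moves only by the tool play_rows, never from a script. Its argument "steps" is a list of rows, each a list of 7 numbers: the shift along the world's x, y, z each as a share of 20 cm, from -1 to 1, then the turn, a rotation vector about the world's x, y, z each as a share of pi rad, from -1 to 1, then the closure, from -1 (fully open) to 1 (shut). A call has exactly 8 rows; each row is the pose to reach, as a shift and turn from the pose commanded when the call began, turning the shorter way round; what a row does not reach only later rows make up. A row lasts 1/12 s, in which the tool goes at most 41.7 mm and 7.16 degrees, less where a joint would pass 70% of its speed; a pose out of reach is approached as far as the arm can. A call with a number of a shift or a turn outside -1 to 1 is refused whole. A call with a gripper value outside its range is refused whole. The fingers move at their own pace and stop on an object; the grip force is fixed at half the most. Time passes only in rows, so rows that repeat a pose let the fingers close, or fill a call up. It gives the time, the measured TCP pose, the force, the opening and the grip force at its end, in the units of the state.
- status.observe(): the state, without advancing time (a new reading comes with each control period).
- vision.snapshot(name): name is "scene" or "top" or "wrist"; returns the picture (420x560x3 uint8, red, green, blue); there is no depth.
- vision.camera_params(name): a dict with "fovy" (degrees; the focal length in pixels is half the picture's height over the tangent of half this angle, whatever the lens; pixels are square), "cx", "cy" (the principal point, pixels), "xyz" and "rotation" of the camera in the world. Camera axes: x right, y up, looking along -z (the intrinsics and any distortion apply to the point x, -y, -z); pixel columns grow to the right and rows downward; lengths in m; the calibration is good to about 2 mm. The wrist camera is an equidistant fisheye: a pixel r from the principal point sees the ray r / f radians off the axis. A picture is of the moment at which its call begins: read the wrist's pose just before it. camera_params takes no time and is no camera call; for the wrist camera it gives the pose at the moment of the call.
- env.hand_in(): hands the job in; it is judged then, once.
Trained networks look in the newest picture that a camera, given by its name, has taken for a name from the list of things; names that differ only in an ending like _2 or _b are one class to them, and where a whole thing is asked for, a point or a joint stands for the part that bears it (a point fixed in the world has none). Each returns a list of dicts, best first, with "confidence" (0 to 1); they miss things now and then, are a little off and sometimes report something else, mostly with a low value. They report only what shows in the picture. A call takes as long as a camera call.
- finder.cut_out(camera, thing): "region" (420x560 bool, what is visible of it).
- finder.spot_point(camera, thing): "at" ([x, y, z] in m, in world coordinates, good to about 4 mm: a listed point, or the origin of a listed thing).
The state is a dict: "t": time; "q": joint angles; "qd": joint speeds; "joint_efforts": joint torques, N m; "position": TCP position; "ee_rot": TCP orientation; "force": force on the tool from outside, world axes, zero at the start; "torque": the same for the moment, N m; "gripper_width": opening from 0.0 (shut) to 1.0 (fully open); "grip_force": force on a finger pad.
Only numpy, scipy, OpenCV 4.12 (cv2) and the standard library are available. Lean on these libraries where they do the work, as an engineer would, in place of code of your own. Each camera call takes 0.05 s, during which the arm holds its last target. There are 200 camera calls.

## Task

Pull the air knob on the blower box up to its stop. With the air on, turn over every stage plate by dropping it level onto the top edge of the tipping ramp, so that it flips in the air and lands rubber pad up (do not turn it over in the grip), and lay each one pad up in the white tray, one on another. Then push the loaded tray along the bench, without lifting it, into the middle of the tape outline and square with it, and last push the air knob fully back down; leave the stack of dishes and the tape roll at the back where they are.

Things in the scene. Friction and masses are not known exactly. Their poses are not given: they have to be found in the camera images.
- plate_a_mid (a point): stage plate a (two or three of the three, all alike, are there at a start): flat aluminium plate 80 x 56 x 10 mm, 0.12 kg, a round steel disc on one face, a black rubber pad on the other; the point is its centre, x along the 80 mm, y along the 56 mm (grasp across these), z out of the disc face: up at the start, down once it is turned pad up
- plate_b_mid (a point): stage plate b (two or three of the three, all alike, are there at a start): flat aluminium plate 80 x 56 x 10 mm, 0.12 kg, a round steel disc on one face, a black rubber pad on the other; the point is its centre, x along the 80 mm, y along the 56 mm (grasp across these), z out of the disc face: up at the start, down once it is turned pad up
- plate_c_mid (a point): stage plate c (two or three of the three, all alike, are there at a start): flat aluminium plate 80 x 56 x 10 mm, 0.12 kg, a round steel disc on one face, a black rubber pad on the other; the point is its centre, x along the 80 mm, y along the 56 mm (grasp across these), z out of the disc face: up at the start, down once it is turned pad up
- tipper_edge (a point): middle of the tipping ramp's top edge, 105 mm above the bench: a fixed aluminium board, 46 mm wide, 6 mm thick, leaning at 62 degrees from the bench, upper end towards -x; the edge runs along y, z is up. On the -x side lies the landing pad; on the +x side the board and its base reach 53 mm out
- tipper_pad (a point): middle of the black rubber landing pad, 60 mm to the -x side of the edge, pad 108 (x) x 64 (y) mm, its top 14 mm above the bench (91 mm below the edge); axes as tipper_edge
- tipper: the whole tipping ramp, origin on the bench below the edge. A plate let go level 10 to 40 mm above the edge, length along x, centred in y, its centre 24 to 30 mm to the -x side (only the last 10 to 16 mm strike the edge), flips in the air and lands turned over on the pad, centre 45 to 95 mm out; with its centre nearer the edge it still flips but lands closer in, partly under the edge
- air_knob (a joint): how far the air knob is pulled up, m: 0 = fully down (home), 0.022 = up at its stop; friction of 4 N keeps it wherever it is left
- air_knob_head (a point): centre of the air knob's black head, 32 mm across and 20 mm high, on a vertical shaft on top of the white blower box (78 x 70 mm, top 47 mm above the bench); the point rises with the knob (70 mm above the bench when home, 12 mm of shaft free below the head); z is up, the way it pulls
- tray_mid (a point): centre of the loose white tray, 110 (x) x 96 (y) x 16 mm high, 0.35 kg, the point 8 mm above its underside; walls 4 mm thick, floor 4 mm thick, open on top; big enough for the plates to lie one on another
- tray_spot: centre of the rectangle of black tape on the bench, level with the bench (tape has no thickness to speak of), inside 160 (x) x 146 (y) mm, tape 10 mm wide; x and y along its sides; the tray's x is to lie along its x
- tray: the tray, origin under its centre, z up, axes as the point tray_mid
- stack: bystander: stack of clear dishes, 62 mm across, 43 mm high, origin under its centre
- roll: bystander: roll of tape lying flat, 62 mm across, 24 mm high, origin under its centre
- plate_a: stage plate a, origin at the middle of its rubber-pad face, axes as plate_a_mid
- plate_b: stage plate b, origin at the middle of its rubber-pad face, axes as plate_b_mid
- plate_c: stage plate c, origin at the middle of its rubber-pad face, axes as plate_c_mid

How it is judged:
On the way, in this order (a step that is already met when the one before it is completed fails the run):
1. the air knob is pulled up to its stop (value of joint air_knob above 0.017 m), for 0.2 s.
2. with the knob still up, every plate lies pad up in the tray, let go (angle between each of plate_a_mid, plate_b_mid, plate_c_mid's own z axis and vertical above 2.9 rad and x of plate_a_mid in the frame of tray_mid between -0.03 and 0.03 m and y of plate_a_mid in the frame of tray_mid between -0.03 and 0.03 m and z of plate_a_mid in the frame of tray_mid between -0.005 and 0.032 m and contact force between the fingers and plate_a below 0.3 N and linear speed of each of plate_a, plate_b, plate_c below 0.05 m/s and x of plate_b_mid in the frame of tray_mid between -0.03 and 0.03 m and y of plate_b_mid in the frame of tray_mid between -0.03 and 0.03 m and z of plate_b_mid in the frame of tray_mid between -0.005 and 0.032 m and contact force between the fingers and plate_b below 0.3 N and x of plate_c_mid in the frame of tray_mid between -0.03 and 0.03 m and y of plate_c_mid in the frame of tray_mid between -0.03 and 0.03 m and z of plate_c_mid in the frame of tray_mid between -0.005 and 0.032 m and contact force between the fingers and plate_c below 0.3 N and value of joint air_knob above 0.017 m), for 0.2 s.
3. with the knob still up, the loaded tray stands in the middle of the tape outline and square with it (all of step 2 and horizontal distance between tray_mid and tray_spot below 0.025 m and angle between the x axis of tray_mid and the x axis of tray_spot, either way round below 0.2 rad and linear speed of tray below 0.02 m/s), for 0.2 s.
4. the air knob is pushed fully down (value of joint air_knob below 0.004 m), for 0.2 s.
At the end, for the whole second after the job is handed in: Every plate lies still, pad up, in the tray (centre within 30 mm of the tray's middle along each side), the tray is within 25 mm of the outline's middle and 0.2 rad of square, the knob within 4 mm of fully down, and the dish stack and tape roll within 30 mm of where they stood (angle between each of plate_a_mid, plate_b_mid, plate_c_mid's own z axis and vertical above 2.9 rad and x of plate_a_mid in the frame of tray_mid between -0.03 and 0.03 m and y of plate_a_mid in the frame of tray_mid between -0.03 and 0.03 m and z of plate_a_mid in the frame of tray_mid between -0.005 and 0.032 m and contact force between the fingers and plate_a below 0.3 N and linear speed of each of plate_a, plate_b, plate_c below 0.05 m/s and x of plate_b_mid in the frame of tray_mid between -0.03 and 0.03 m and y of plate_b_mid in the frame of tray_mid between -0.03 and 0.03 m and z of plate_b_mid in the frame of tray_mid between -0.005 and 0.032 m and contact force between the fingers and plate_b below 0.3 N and x of plate_c_mid in the frame of tray_mid between -0.03 and 0.03 m and y of plate_c_mid in the frame of tray_mid between -0.03 and 0.03 m and z of plate_c_mid in the frame of tray_mid between -0.005 and 0.032 m and contact force between the fingers and plate_c below 0.3 N and horizontal distance between tray_mid and tray_spot below 0.025 m and angle between the x axis of tray_mid and the x axis of tray_spot, either way round below 0.2 rad and linear speed of tray below 0.02 m/s and value of joint air_knob below 0.004 m and distance of each of stack, roll from where it was at the start of the episode below 0.03 m); the robot touches nothing.
It fails at once if a plate is turned over in the grip (held while standing on edge) ((angle between plate_a_mid's own z axis and vertical between 1.2 and 1.95 rad and contact force between the fingers and plate_a above 15 N) or (angle between plate_b_mid's own z axis and vertical between 1.2 and 1.95 rad and contact force between the fingers and plate_b above 15 N) or (angle between plate_c_mid's own z axis and vertical between 1.2 and 1.95 rad and contact force between the fingers and plate_c above 15 N)).
It fails at once if the tray is lifted off the bench (height (world z) of tray_mid above 0.03 m).
It fails at once if the dish stack or the tape roll is knocked away (distance of any of stack, roll from where it was at the start of the episode above 0.05 m).
Of plate_a, plate_b, plate_c only 2 to 3 are there at a start; the rules pass over those that are not, and their reading is None.
At some moment in a run one of tray may be knocked a few centimetres aside while the robot is not near it.
It also fails if it takes over 210 s, if anything falls off the work surface, if the arm or the gripper's body presses on something with over 40 N, if the wrist force passes 120 N, or if a joint passes its speed limit or range.

## Working session

There is one attempt and no reset: what is moved stays moved. The work goes in short steps, Python scripts to look and compute and a tool call to move; the robot and the scene stay as the last step left them, time stands still between calls to the robot, and variables do not carry over. Pictures are saved under pics/ and viewed, at most 14 in all, crops included, and the job is handed in when it is done.

Besides the shell and the picture viewer there is one more tool, called after ">>>" as name(argument=value, ...) on one line, values as JSON. play_rows: Moves the arm, as the interface text tells. Shift numbers are shares of 20 cm and turn numbers shares of pi rad, none past 1 either way. Its arguments: {"type":"object","properties":{"steps":{"type":"array","items":{"type":"array","items":{"type":"number"}}}},"required":["steps"]}

```bash
mkdir -p pics; cat > h.py <<'E'
import numpy as np, cv2
from scipy.spatial.transform import Rotation as R
from plant import status, vision, env, finder
def snap(c,fn=None):
    im=vision.snapshot(c)
    if fn: cv2.imwrite('pics/'+fn,im[:,:,::-1])
    return im
def ray(c,uv):
    p=vision.camera_params(c); f=210/np.tan(np.radians(p['fovy'])/2)
    d=np.array([(uv[0]-p['cx'])/f,-(uv[1]-p['cy'])/f,-1.])
    Rm=np.array(p['rotation']); Rm=Rm if Rm.shape==(3,3) else R.from_rotvec(Rm).as_matrix()
    return np.array(p['xyz']),Rm@d
def hit(c,uv,z):
    o,d=ray(c,uv); return o+d*(z-o[2])/d[2]
def rect(c,mask,z):
    """min-area rectangle on plane z: centre, sizes, angle of the long side"""
    ys,xs=np.nonzero(mask)
    P=np.array([hit(c,u,z)[:2] for u in cv2.convexHull(np.c_[xs,ys].astype(np.int32))[:,0]])
    b=cv2.boxPoints(cv2.minAreaRect((P*1000).astype(np.float32)))/1000
    e1,e2=b[1]-b[0],b[2]-b[1]
    l,s=(e1,e2) if np.hypot(*e1)>np.hypot(*e2) else (e2,e1)
    a=np.arctan2(l[1],l[0]); a=(a+np.pi/2)%np.pi-np.pi/2
    return b.mean(0).round(4),np.hypot(*l).round(4),np.hypot(*s).round(4),round(float(a),3)
E
python3 - <<'E'
from h import *
s=status.observe(); print(s['t'],s['position'],s['ee_rot'],s['gripper_width'])
snap('scene','scene0.png'); snap('top','top0.png')
p=vision.camera_params('top');print(p)
for n in ['plate_a_mid','tipper_edge','tipper_pad','air_knob_head','tray_mid','tray_spot','stack','roll']:
    for c in ['top','scene']:
        print(n,c,[(np.round(d['at'],4).tolist(),round(d['confidence'],2)) for d in finder.spot_point(c,n)][:5])
for n,z in [('plate_a',.01),('tray',.016)]:
    for d in finder.cut_out('top',n)[:4]: print(n,d['confidence'],rect('top',d['region'],z))
print(status.observe()['t'])
E
```

```text
0.0 [0.26861374 0.5358452  0.20144056] [-7.23374980e-01 -3.05659039e+00  2.75436262e-03] 1.0017950561202116
{'fovy': 45.77156419191559, 'cx': 285.271949441335, 'cy': 212.82683051014277, 'xyz': array([0.33297971, 0.03056634, 1.35717584]), 'rotation': array([ 0.16943304, -0.16758278, -1.56360775])}
plate_a_mid top [([0.6522, 0.2073, 0.0022], 0.67)]
plate_a_mid scene [([0.6514, 0.2101, 0.0034], 0.94), ([0.6478, 0.0892, 0.0096], 0.26)]
tipper_edge top [([0.4058, 0.2322, 0.0731], 0.71), ([0.4466, -0.2296, 0.1107], 0.65), ([0.7625, 0.1081, 0.0003], 0.4)]
tipper_edge scene [([0.4434, -0.2284, 0.1076], 0.6), ([0.6318, -0.0316, 0.004], 0.36)]
tipper_pad top [([0.4304, -0.1693, 0.0088], 0.57)]
tipper_pad scene [([0.63, -0.0353, -0.0008], 0.65), ([0.4316, -0.173, 0.0155], 0.6)]
air_knob_head top [([0.4027, 0.2355, 0.0735], 0.43)]
air_knob_head scene [([0.4036, 0.2283, 0.0741], 0.68)]
tray_mid top [([0.6511, 0.0871, 0.0059], 0.77)]
tray_mid scene [([0.6506, 0.0858, 0.0077], 0.59), ([0.6481, 0.0834, 0.002], 0.29)]
tray_spot top []
tray_spot scene []
stack top [([0.7664, 0.1088, 0.0035], 0.96)]
stack scene [([0.7641, 0.1045, -0.0014], 0.69), ([0.785, 0.1945, 0.001], 0.47)]
roll top [([0.7805, 0.195, -0.002], 0.69)]
roll scene [([0.7832, 0.1938, -0.0001], 0.66), ([0.7676, 0.1038, -0.0018], 0.61)]
plate_a 0.83 (array([ 0.6278, -0.0335], dtype=float32), np.float32(0.0793), np.float32(0.0567), -1.478)
plate_a 0.75 (array([0.6513, 0.2062], dtype=float32), np.float32(0.0757), np.float32(0.0571), 1.485)
tray 0.82 (array([0.6463, 0.0838], dtype=float32), np.float32(0.1127), np.float32(0.0983), -0.081)
1.0
```

View pics/top0.png

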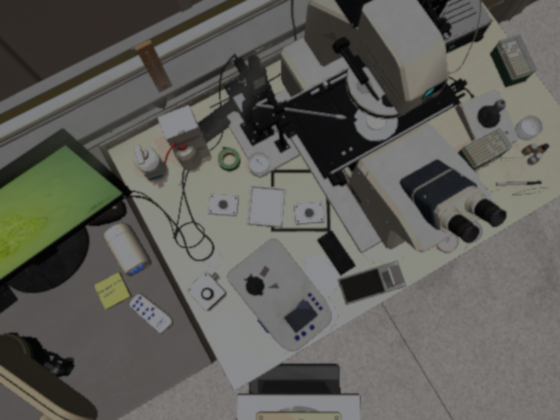

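View pics/scene0.png

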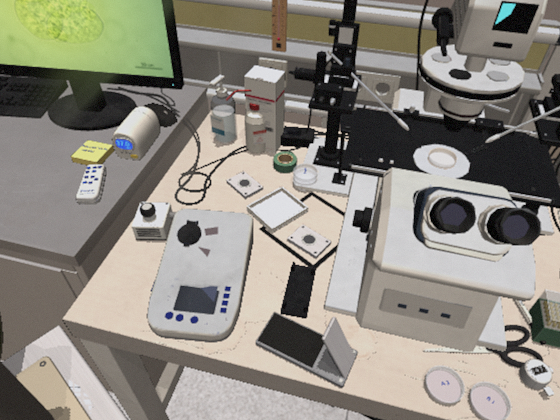

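The top view shows plates at (223,204) and (310,211), the tray at (266,206), the tape outline around (300,200), the knob at (208,294), and the tipper at about (372,283). I'll zoom in on the tipper and outline.

```bash
python3 - <<'E'
from h import *
a=cv2.imread('pics/top0.png')[140:320,180:420]; b=cv2.imread('pics/scene0.png')[170:400,120:380]
a=cv2.resize(a,(400,300),interpolation=cv2.INTER_CUBIC);b=cv2.resize(b,(400,354),interpolation=cv2.INTER_CUBIC)
cv2.imwrite('pics/c0.png',np.hstack([cv2.copyMakeBorder(a,0,54,0,0,0),b]))
snap('top');snap('scene')
for c in ['top','scene']:
  for n in ['tray_spot','tipper','tipper_edge','tipper_pad','air_knob_head','plate_b_mid']:
    print(c,n,[(np.round(d['at'],4).tolist(),round(d['confidence'],2)) for d in finder.spot_point(c,n)][:3])
for n in ['tray_spot','tipper','tipper_pad','air_knob_head']:
  for d in finder.cut_out('top',n)[:3]:
    m=d['region']; ys,xs=np.nonzero(m); print(n,round(d['confidence'],2),m.sum(),xs.min(),xs.max(),ys.min(),ys.max(),rect('top',m,{'air_knob_head':.08,'tipper_pad':.014}.get(n,0)))
E
```

```text
top tray_spot []
top tipper [([0.4455, -0.2254, -0.0019], 0.55)]
top tipper_edge [([0.4454, -0.2329, 0.1074], 0.77)]
top tipper_pad [([0.4293, -0.1712, 0.0123], 0.71), ([0.4449, -0.2343, -0.0023], 0.31), ([0.6555, 0.2059, 0.004], 0.25)]
top air_knob_head [([0.4055, 0.2336, 0.072], 0.43)]
top plate_b_mid [([0.403, 0.236, 0.0734], 0.64)]
scene tray_spot []
scene tipper [([0.4483, -0.2298, -0.0028], 0.85)]
scene tipper_edge [([0.4448, -0.227, 0.1052], 0.79), ([0.4312, -0.1731, 0.0084], 0.29), ([0.4021, 0.2272, 0.0728], 0.28)]
scene tipper_pad [([0.4309, -0.1736, 0.0115], 0.84), ([0.6583, 0.2116, 0.0042], 0.22), ([0.4485, -0.2255, -0.002], 0.19)]
scene air_knob_head [([0.4026, 0.2309, 0.0724], 0.73), ([0.6265, -0.0305, 0.0023], 0.7)]
scene plate_b_mid [([0.4034, 0.2286, 0.0737], 0.4)]
tray_spot 0.64 518 271 330 168 231 (array([ 0.6685, -0.0099], dtype=float32), np.float32(0.1826), np.float32(0.1646), 0.007)
tray_spot 0.37 1715 339 405 261 303 (array([ 0.4374, -0.2024], dtype=float32), np.float32(0.1721), np.float32(0.0745), -1.275)
tipper 0.98 1727 339 406 261 303 (array([ 0.4372, -0.2039], dtype=float32), np.float32(0.1748), np.float32(0.0741), -1.275)
tipper_pad 0.74 1806 339 404 261 303 (array([ 0.4359, -0.2008], dtype=float32), np.float32(0.1731), np.float32(0.0801), -1.298)
tipper_pad 0.39 560 295 324 202 223 (array([ 0.6268, -0.0334], dtype=float32), np.float32(0.0802), np.float32(0.0563), -1.478)
air_knob_head 0.64 114 201 213 287 298 (array([0.4036, 0.2314], dtype=float32), np.float32(0.0282), np.float32(0.0273), -0.772)
air_knob_head 0.27 546 295 323 202 223 (array([ 0.6125, -0.0307], dtype=float32), np.float32(0.073), np.float32(0.0538), -1.478)
```

View pics/c0.png

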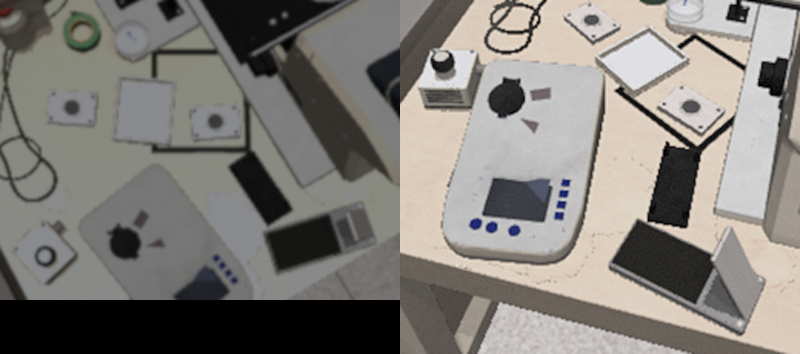

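Two plates are present. The outline is centred near (0.669, -0.010) and square with world x. The tipper edge is near (0.446, -0.229), with the pad towards +y. The knob comes first.

>>> play_rows(steps=[[0.3, -0.45, 0, 0, 0, 0, -0.2], [0.675, -1, 0, 0, 0, 0, -0.2], [0.675, -1, 0, 0, 0, 0, -0.2], [0.675, -1, 0, 0, 0, 0, -0.2], [0.675, -1, 0, 0, 0, 0, -0.2], [0.675, -1, 0, 0, 0, 0, -0.2], [0.675, -1, 0, 0, 0, 0, -0.2], [0.675, -1, 0, 0, 0, 0, -0.2]])

```text
t: 2.57
position: [0.405, 0.3349, 0.2027]
ee_rot: [0.729, 3.056, 0.0]
force: [-1.7, -0.3, 0.8]
gripper_width: 0.598
grip_force: 0.0
```

>>> play_rows(steps=[[0, -0.2, 0, 0, 0, 0, -0.2], [0, -0.4, 0, 0, 0, 0, -0.2], [0, -0.525, 0, 0, 0, 0, -0.2], [0, -0.525, -0.2, 0, 0, 0, -0.2], [0, -0.525, -0.3, 0, 0, 0, -0.2], [0, -0.525, -0.3, 0, 0, 0, -0.2], [0, -0.525, -0.3, 0, 0, 0, -0.2], [0, -0.525, -0.3, 0, 0, 0, -0.2]])

```text
t: 3.23
position: [0.4043, 0.2325, 0.144]
ee_rot: [0.721, 3.057, 0.002]
force: [0.1, -0.6, 0.5]
gripper_width: 0.598
grip_force: 0.0
```

```bash
python3 - <<'E'
from h import *
s=status.observe(); print(s['t'],s['position'],s['ee_rot'],s['gripper_width'],s['force'])
im=snap('wrist','w0.png'); p=vision.camera_params('wrist'); print(p)
print([(np.round(d['at'],4).tolist(),round(d['confidence'],2)) for d in finder.spot_point('wrist','air_knob_head')][:3])
E
```

```text
3.2333 [0.40431721 0.2324944  0.14401467] [7.21217042e-01 3.05658268e+00 1.64401908e-03] 0.5980269240814358 [ 0.0782494  -0.64455347  0.54685967]
{'fovy': 65.70646984690485, 'cx': 276.4424365073929, 'cy': 209.53299566043546, 'xyz': array([0.34550172, 0.26238999, 0.31570486]), 'rotation': array([-0.23763623, -0.14761143,  1.1007513 ])}
[([0.4, 0.2362, 0.07], 0.81)]
```

View pics/w0.png

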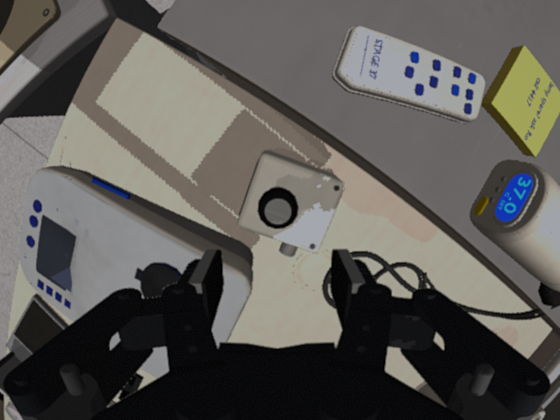

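The knob head is at (278,207), midway between the fingers, so I'll descend, grip and pull up.

>>> play_rows(steps=[[0, 0, -0.2, 0, 0, 0, -0.2], [0, 0, -0.36, 0, 0, 0, -0.2], [0, 0, -0.44, 0, 0, 0, -0.2], [0, 0, -0.44, 0, 0, 0, -0.2], [0, 0, -0.44, 0, 0, 0, 1], [0, 0, -0.44, 0, 0, 0, 1], [0, 0, -0.44, 0, 0, 0, 1], [0, 0, -0.44, 0, 0, 0, 1]])

```text
t: 4.0
position: [0.4055, 0.2321, 0.0566]
ee_rot: [0.723, 3.054, 0.003]
force: [0.2, 0.4, 0.5]
gripper_width: 0.033
grip_force: 0.0
```

>>> play_rows(steps=[[0, 0, 0, 0, 0, 0, 1], [0, 0, 0, 0, 0, 0, 1], [0, 0, 0.04, 0, 0, 0, 1], [0, 0, 0.08, 0, 0, 0, 1], [0, 0, 0.11, 0, 0, 0, 1], [0, 0, 0.13, 0, 0, 0, 1], [0, 0, 0.13, 0, 0, 0, 1], [0, 0, 0.13, 0, 0, 0, 1]])

```text
t: 4.67
position: [0.4043, 0.2315, 0.081]
ee_rot: [0.723, 3.056, 0.001]
force: [-0.9, -0.1, -0.6]
gripper_width: 0.001
grip_force: 0.0
```

>>> play_rows(steps=[[0, 0, 0, 0, 0, 0, -0.2], [0, 0, 0, 0, 0, 0, -0.2], [0, 0, 0, 0, 0, 0, -0.2], [0, 0, 0, 0, 0, 0, -0.2], [0, 0, 0.2, 0, 0, 0, -0.2], [0, 0, 0.4, 0, 0, 0, -0.2], [0, 0, 0.6, 0, 0, 0, -0.2], [0, 0, 0.6, 0, 0, 0, -0.2]])

```text
t: 5.33
position: [0.4079, 0.2331, 0.2096]
ee_rot: [0.721, 3.047, 0.012]
force: [-0.2, 1.0, 1.1]
gripper_width: 0.602
grip_force: 0.0
```

```bash
python3 - <<'E'
from h import *
s=status.observe(); print(s['t'],s['position'],s['ee_rot'],s['gripper_width'],s['force'])
for c in ['wrist','scene','top']:
  snap(c)
  for n in ['air_knob_head','tipper_edge','tray_mid']+(['plate_a'] if c=='scene' else ['plate_a_mid']):
    print(c,n,[(np.round(d['at'],4).tolist(),round(d['confidence'],2)) for d in finder.spot_point(c,n)][:3])
for n,z in [('plate_a',.01),('tray',.016)]:
    for d in finder.cut_out('top',n)[:4]: print(n,d['confidence'],rect('top',d['region'],z))
E
```

```text
5.3333 [0.40792776 0.23314492 0.20961635] [0.7210814  3.04711139 0.01208709] 0.6016521603869652 [-0.24838938  1.00215218  1.08359921]
wrist air_knob_head [([0.3999, 0.2357, 0.0714], 0.59)]
wrist tipper_edge [([0.4463, -0.2324, 0.1004], 0.76), ([0.6579, 0.21, 0.001], 0.56)]
wrist tray_mid []
wrist plate_a_mid [([0.6522, 0.2084, 0.0081], 0.76)]
scene air_knob_head [([0.4044, 0.2295, 0.0732], 0.69)]
scene tipper_edge [([0.444, -0.2275, 0.1075], 0.98)]
scene tray_mid [([0.6498, 0.087, 0.0076], 0.89)]
scene plate_a [([0.6275, -0.0357, -0.0004], 0.97)]
top air_knob_head []
top tipper_edge [([0.4455, -0.2309, 0.109], 0.76), ([0.6474, 0.0904, 0.0084], 0.44)]
top tray_mid [([0.6513, 0.0892, 0.0017], 0.61), ([0.7652, 0.1083, 0.0018], 0.41)]
top plate_a_mid [([0.6544, 0.2063, 0.0022], 0.71)]
plate_a 0.95 (array([0.6513, 0.2055], dtype=float32), np.float32(0.0802), np.float32(0.0571), 1.493)
plate_a 0.7 (array([ 0.6278, -0.0326], dtype=float32), np.float32(0.0777), np.float32(0.0563), -1.486)
plate_a 0.63 (array([0.7729, 0.1082], dtype=float32), np.float32(0.0683), np.float32(0.0596), 0.017)
tray 0.94 (array([0.6444, 0.0863], dtype=float32), np.float32(0.1162), np.float32(0.0983), -0.096)
```

The gripper shut fully, so it missed the head. I'll check the geometry.

```bash
cat >> h.py <<'E'
def wproj(P,p):
    Rm=R.from_rotvec(p['rotation']).as_matrix(); q=Rm.T@(np.array(P)-p['xyz'])
    f=210/np.tan(np.radians(p['fovy'])/2); v=np.array([q[0],-q[1],-q[2]])
    th=np.arctan2(np.hypot(v[0],v[1]),v[2]); n=np.hypot(v[0],v[1])
    return (np.array([p['cx'],p['cy']])+f*th*v[:2]/n).round(1)
def wray(uv,p):
    f=210/np.tan(np.radians(p['fovy'])/2); d=np.array([uv[0]-p['cx'],uv[1]-p['cy']]); r=np.hypot(*d); th=r/f
    v=np.r_[d/r*np.sin(th),np.cos(th)]; Rm=R.from_rotvec(p['rotation']).as_matrix()
    return np.array(p['xyz']),Rm@np.array([v[0],-v[1],-v[2]])
def whit(uv,p,z):
    o,d=wray(uv,p); return (o+d*(z-o[2])/d[2]).round(4)
E
python3 - <<'E'
from h import *
p={'fovy': 65.70646984690485, 'cx': 276.4424365073929, 'cy': 209.53299566043546, 'xyz': np.array([0.34550172, 0.26238999, 0.31570486]), 'rotation': np.array([-0.23763623, -0.14761143,  1.1007513 ])}
print('tcp',wproj([.4043,.2325,.144],p),'knob top',whit((278,207),p,.08))
snap('scene','s1.png'); s=status.observe();q=vision.camera_params('wrist');w=snap('wrist','w1.png')
print(wproj(s['position'],q))
a=cv2.imread('pics/s1.png')[180:280,100:220];cv2.imwrite('pics/s1c.png',np.hstack([cv2.resize(a,(360,300)),cv2.resize(w[:,:,::-1],(400,300))]))
E
```

```text
tcp [275.4 242.4] knob top [0.4017 0.2358 0.08  ]
[276.  243.4]
```

View pics/s1c.png

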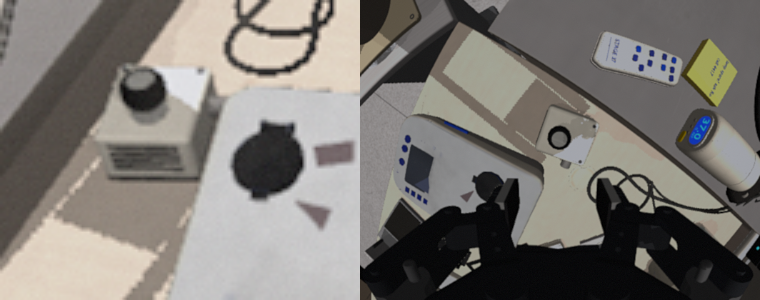

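```bash
python3 - <<'E'
from h import *
a=cv2.imread('pics/scene0.png')[190:250,125:185];b=cv2.imread('pics/s1.png')[190:250,125:185]
c=cv2.imread('pics/w1.png')[140:240,230:330]
cv2.imwrite('pics/k.png',np.hstack([cv2.resize(x,(260,260),interpolation=cv2.INTER_CUBIC) for x in (a,b,c)]))
for i in range(2):
  q=vision.camera_params('wrist');vision.snapshot('wrist');m=finder.cut_out('wrist','air_knob_head')
  for d in m[:2]:
    ys,xs=np.nonzero(d['region']);print(d['confidence'],xs.min(),xs.max(),ys.min(),ys.max(),whit((xs.mean(),ys.mean()),q,.08))
E
```

```text
0.88 263 294 176 209 [0.4016 0.2347 0.08  ]
0.8 262 295 176 208 [0.4016 0.2349 0.08  ]
```

View pics/k.png

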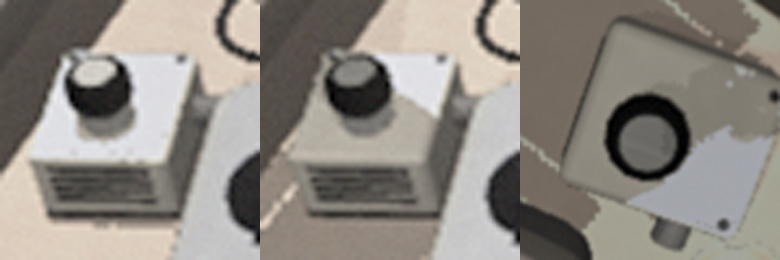

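The knob is still home. I'll descend again without closing and look.

>>> play_rows(steps=[[0, 0, -0.2, 0, 0, 0, -0.2], [0, 0, -0.4, 0, 0, 0, -0.2], [0, 0, -0.6, 0, 0, 0, -0.2], [0, 0, -0.73, 0, 0, 0, -0.2], [0, 0, -0.73, 0, 0, 0, -0.2], [0, 0, -0.73, 0, 0, 0, -0.2], [0, 0, -0.73, 0, 0, 0, -0.2], [0, 0, -0.73, 0, 0, 0, -0.2]])

```text
t: 7.15
position: [0.4061, 0.2323, 0.0574]
ee_rot: [0.723, 3.054, 0.004]
force: [-0.1, 0.2, 0.3]
gripper_width: 0.603
grip_force: 0.0
```

```bash
python3 - <<'E'
from h import *
s=status.observe(); print(s['t'],s['position'],s['ee_rot'],s['gripper_width'],s['force'])
a=snap('scene')[150:270,90:250,::-1]; q=vision.camera_params('wrist');w=snap('wrist')[100:400,130:430,::-1]
print(wproj(s['position'],q)-[130,100], wproj([.403,.232,.08],q)-[130,100])
cv2.imwrite('pics/k2.png',np.hstack([cv2.resize(a,(400,300),interpolation=cv2.INTER_CUBIC),w]))
E
```

```text
7.15 [0.40608567 0.23229167 0.05738871] [0.72272797 3.05354155 0.00430174] 0.6033331512329266 [-0.14695469  0.18184324  0.28693229]
[146.  143.4] [142.7 155. ]
```

View pics/k2.png

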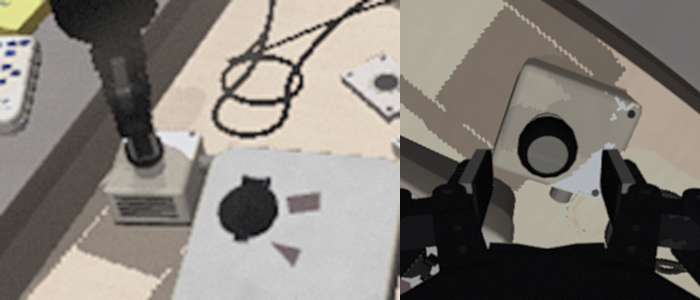

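>>> play_rows(steps=[[0, 0, 0, 0, 0, 0, 0.1], [0, 0, 0, 0, 0, 0, 0.1], [0, 0, 0, 0, 0, 0, 0.2], [0, 0, 0, 0, 0, 0, 0.2], [0, 0, 0, 0, 0, 0, 0.3], [0, 0, 0, 0, 0, 0, 0.3], [0, 0, 0, 0, 0, 0, 0.4], [0, 0, 0, 0, 0, 0, 0.4]])

```text
t: 7.92
position: [0.4039, 0.2313, 0.0544]
ee_rot: [-0.724, -3.057, 0.0]
force: [-0.5, -0.1, 0.3]
gripper_width: 0.305
grip_force: 0.0
```

```bash
python3 - <<'E'
from h import *
s=status.observe(); print(s['t'],s['position'],s['ee_rot'],s['gripper_width'],s['force'],s['grip_force'])
a=snap('scene')[190:250,110:190,::-1]; q=vision.camera_params('wrist');w=snap('wrist')[100:400,130:430,::-1]
cv2.imwrite('pics/k3.png',np.hstack([cv2.resize(a,(400,300),interpolation=cv2.INTER_CUBIC),w]))
E
```

```text
7.9167 [0.40387269 0.23132852 0.05441915] [-7.23522157e-01 -3.05701911e+00  1.78070270e-04] 0.3045138975488704 [-0.51390611 -0.13599337  0.29636042] 0.0
```

View pics/k3.png

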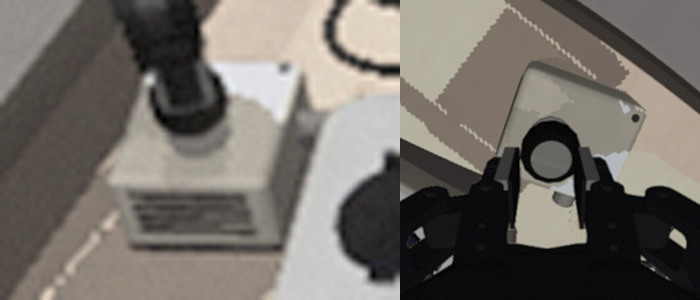

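>>> play_rows(steps=[[0, 0, 0, 0, 0, 0, 0.45], [0, 0, 0, 0, 0, 0, 0.45], [0, 0, 0, 0, 0, 0, 0.5], [0, 0, 0, 0, 0, 0, 0.5], [0, 0, 0, 0, 0, 0, 0.55], [0, 0, 0, 0, 0, 0, 0.55], [0, 0, 0, 0, 0, 0, 0.55], [0, 0, 0, 0, 0, 0, 0.55]])

```text
t: 8.68
position: [0.4039, 0.2314, 0.0545]
ee_rot: [-0.723, -3.057, 0.0]
force: [-0.5, -0.7, 0.3]
gripper_width: 0.224
grip_force: 0.0
```

```bash
python3 - <<'E'
from h import *
s=status.observe(); print(s['t'],s['position'],s['ee_rot'],s['gripper_width'],s['force'],s['grip_force'])
a=snap('scene')[190:250,110:190,::-1]; q=vision.camera_params('wrist');w=snap('wrist')[150:350,180:380,::-1]
Rt=R.from_rotvec(s['ee_rot'])
for dx in (-.011,.011):
  for b in (0,-.019): print(dx,b,wproj(s['position']+Rt.apply([dx,.011,b]),q)*2-[360,300])
cv2.imwrite('pics/k4.png',np.hstack([cv2.resize(a,(400,400),interpolation=cv2.INTER_CUBIC),cv2.resize(w,(400,400))]))
E
```

```text
8.6833 [0.40391212 0.23137279 0.05447766] [-7.23496045e-01 -3.05712607e+00  3.31077282e-06] 0.22374826499884137 [-0.52856883 -0.69087678  0.33160555] 0.0
-0.011 0 [230.2 222.2]
-0.011 -0.019 [234.  251.8]
0.011 0 [231.6 149.6]
0.011 -0.019 [236.  172.8]
```

View pics/k4.png

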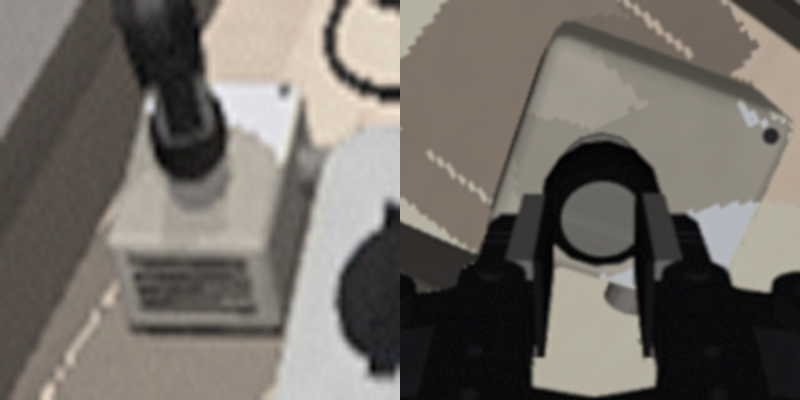

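```bash
python3 - <<'E'
from h import *
p=vision.camera_params('scene');print(p['xyz'])
def sp(P):
    q=R.from_rotvec(p['rotation']).as_matrix().T@(np.array(P)-p['xyz']);f=210/np.tan(np.radians(p['fovy'])/2)
    return ((p['cx']+f*q[0]/-q[2]-110)*5).round(),((p['cy']-f*q[1]/-q[2]-190)*6.67).round()
for P in [(.4039,.2314,.0545),(.4039,.2314,.07),(.4039,.2314,.09),(.403,.232,.06),(.403,.232,.08),(.403,.232,.0)]: print(P,sp(P))
E
```

```text
[ 0.13560798 -0.42333052  0.71916872]
(0.4039, 0.2314, 0.0545) (np.float64(195.0), np.float64(164.0))
(0.4039, 0.2314, 0.07) (np.float64(187.0), np.float64(130.0))
(0.4039, 0.2314, 0.09) (np.float64(178.0), np.float64(85.0))
(0.403, 0.232, 0.06) (np.float64(190.0), np.float64(153.0))
(0.403, 0.232, 0.08) (np.float64(180.0), np.float64(108.0))
(0.403, 0.232, 0.0) (np.float64(217.0), np.float64(278.0))
```

>>> play_rows(steps=[[0, 0, 0, 0, 0, 0, -0.2], [0, 0, 0, 0, 0, 0, -0.2], [0, 0, 0, 0, 0, 0, -0.2], [0, 0, 0, 0, 0, 0, -0.2], [0, 0, -0.015, 0, 0, 0, -0.2], [0, 0, -0.03, 0, 0, 0, -0.2], [0, 0, -0.03, 0, 0, 0, -0.2], [0, 0, -0.03, 0, 0, 0, -0.2]])

```text
t: 9.45
position: [0.4036, 0.2312, 0.048]
ee_rot: [-0.723, -3.056, 0.001]
force: [-0.3, -1.2, -0.6]
gripper_width: 0.599
grip_force: 0.0
```

>>> play_rows(steps=[[0, 0, 0, 0, 0, 0, 0.2], [0, 0, 0, 0, 0, 0, 0.4], [0, 0, 0, 0, 0, 0, 0.4], [0, 0, 0, 0, 0, 0, 0.4], [0, 0, 0, 0, 0, 0, 0.4], [0, 0, 0, 0, 0, 0, 0.6], [0, 0, 0, 0, 0, 0, 0.6], [0, 0, 0, 0, 0, 0, 0.6]])

```text
t: 10.12
position: [0.4055, 0.2321, 0.0507]
ee_rot: [0.723, 3.055, 0.003]
force: [-2.6, 1.1, 14.7]
gripper_width: 0.201
grip_force: 7.4
```

Evidence from the image scale and the contact suggests the real fingertips are about 30 mm above the reported TCP. I'll test by opening and going lower; the arm stiffness of about 5 N/mm makes that safe.

>>> play_rows(steps=[[0, 0, 0.03, 0, 0, 0, -0.2], [0, 0, 0.03, 0, 0, 0, -0.2], [0, 0, 0.03, 0, 0, 0, -0.2], [0, 0, 0.0, 0, 0, 0, -0.2], [0, 0, -0.03, 0, 0, 0, -0.2], [0, 0, -0.06, 0, 0, 0, -0.2], [0, 0, -0.06, 0, 0, 0, -0.2], [0, 0, -0.06, 0, 0, 0, -0.2]])

```text
t: 10.78
position: [0.403, 0.2309, 0.0353]
ee_rot: [-0.723, -3.055, 0.002]
force: [0.5, -0.9, 0.5]
gripper_width: 0.599
grip_force: 0.0
```

```bash
python3 - <<'E'
from h import *
s=status.observe(); print(s)
E
```

```text
{'t': 10.7833, 'q': array([ 4.09904305e-01, -8.53118587e-02,  2.02490286e+00, -3.89634546e-05,
        1.20432944e+00, -6.96027479e-01]), 'qd': array([ 0.00105514, -0.01104631, -0.01669619,  0.00109955,  0.00591788,
       -0.00103186]), 'joint_efforts': array([-1.02799205e-02, -4.00658262e+01, -4.44948006e+01, -3.54119300e-03,
       -6.86910865e-02, -4.06017909e-05]), 'position': array([0.40297838, 0.23091008, 0.03530459]), 'ee_rot': array([-7.23204486e-01, -3.05532388e+00,  2.23489546e-03]), 'force': array([ 0.48861883, -0.86203877,  0.5484083 ]), 'torque': array([ 0.00450141,  0.03016837, -0.00753985]), 'grip_force': 0.0, 'gripper_width': 0.5993451535424178}
```

Confirmed: there's no contact at TCP 0.035, although the box top is at 0.047. The tips sit about 30 mm above the reported TCP. I'll go 9 mm lower, close and pull.

>>> play_rows(steps=[[0, 0, -0.025, 0, 0, 0, -0.2], [0, 0, -0.04, 0, 0, 0, -0.2], [0, 0, -0.04, 0, 0, 0, -0.2], [0, 0, -0.04, 0, 0, 0, 0.6], [0, 0, -0.04, 0, 0, 0, 0.6], [0, 0, -0.04, 0, 0, 0, 0.6], [0, 0, -0.04, 0, 0, 0, 0.6], [0, 0, -0.04, 0, 0, 0, 0.6]])

```text
t: 11.45
position: [0.4049, 0.2331, 0.0295]
ee_rot: [0.723, 3.056, 0.006]
force: [1.2, 7.4, -0.2]
gripper_width: 0.34
grip_force: 59.3
```

>>> play_rows(steps=[[0, 0, 0, 0, 0, 0, 1], [0, 0, 0, 0, 0, 0, 1], [0, 0, 0, 0, 0, 0, 1], [0, 0, 0.02, 0, 0, 0, 1], [0, 0, 0.04, 0, 0, 0, 1], [0, 0, 0.06, 0, 0, 0, 1], [0, 0, 0.06, 0, 0, 0, 1], [0, 0, 0.06, 0, 0, 0, 1]])

```text
t: 12.12
position: [0.4049, 0.2331, 0.0419]
ee_rot: [0.723, 3.056, 0.006]
force: [-0.5, 6.5, 3.4]
gripper_width: 0.342
grip_force: 60.5
```

>>> play_rows(steps=[[0, 0, 0.02, 0, 0, 0, 1], [0, 0, 0.04, 0, 0, 0, 1], [0, 0, 0.05, 0, 0, 0, 1], [0, 0, 0.06, 0, 0, 0, 1], [0, 0, 0.06, 0, 0, 0, 1], [0, 0, 0.06, 0, 0, 0, 1], [0, 0, 0.06, 0, 0, 0, 1], [0, 0, 0.06, 0, 0, 0, 1]])

```text
t: 12.78
position: [0.4047, 0.233, 0.0516]
ee_rot: [0.723, 3.056, 0.006]
force: [10.3, 11.9, -18.6]
gripper_width: 0.342
grip_force: 63.5
```

>>> play_rows(steps=[[0, 0, 0, 0, 0, 0, -0.2], [0, 0, 0, 0, 0, 0, -0.2], [0, 0, 0, 0, 0, 0, -0.2], [0, 0, 0, 0, 0, 0, -0.2], [0, 0, 0.2, 0, 0, 0, -0.2], [0, 0, 0.4, 0, 0, 0, -0.2], [0, 0, 0.5, 0, 0, 0, -0.2], [0, 0, 0.5, 0, 0, 0, -0.2]])

```text
t: 13.45
position: [0.4074, 0.2328, 0.159]
ee_rot: [0.722, 3.049, 0.009]
force: [0.6, -0.8, 1.0]
gripper_width: 0.602
grip_force: 0.0
```

```bash
python3 - <<'E'
from h import *
s=status.observe(); print(s['t'],s['position'],s['ee_rot'],s['gripper_width'],s['force'])
for c in ['wrist','scene']:
  snap(c); print(c,[(np.round(d['at'],4).tolist(),round(d['confidence'],2)) for d in finder.spot_point(c,'air_knob_head')][:3])
E
```

```text
13.45 [0.4074241  0.23277314 0.15902807] [0.72187123 3.04918894 0.00928277] 0.6021321321486641 [ 0.58983153 -0.82414174  0.96655062]
wrist [([0.3986, 0.2383, 0.0929], 0.71), ([0.4288, -0.1717, 0.0128], 0.36)]
scene [([0.6515, 0.2107, 0.0027], 0.7), ([0.4008, 0.2306, 0.0963], 0.49)]
```

The knob is at its stop. Now I'll move above plate 1 at (0.652, 0.207), turning the tool by -68°.

>>> play_rows(steps=[[0.15, -0.02, 0, 0, 0, -0.039, -0.6], [0.3, -0.04, 0, 0, 0, -0.078, -0.6], [0.45, -0.06, 0, 0, 0, -0.117, -0.6], [0.6, -0.08, 0, 0, 0, -0.156, -0.6], [0.75, -0.1, 0, 0, 0, -0.195, -0.6], [0.9, -0.12, 0, 0, 0, -0.234, -0.6], [1, -0.13, 0, 0, 0, -0.273, -0.6], [1, -0.13, 0, 0, 0, -0.31, -0.6]])

```text
t: 14.32
position: [0.6057, 0.2037, 0.1493]
ee_rot: [-2.079, -2.354, 0.004]
force: [-0.1, 1.1, -0.4]
gripper_width: 0.799
grip_force: 0.0
```

>>> play_rows(steps=[[0.1, 0, 0, 0, 0, -0.039, -0.6], [0.2, 0, 0, 0, 0, -0.068, -0.6], [0.23, 0, 0, 0, 0, -0.068, -0.6], [0.23, 0, 0, 0, 0, -0.068, -0.6], [0.23, 0, 0, 0, 0, -0.068, -0.6], [0.23, 0, 0, 0, 0, -0.068, -0.6], [0.23, 0, 0, 0, 0, -0.068, -0.6], [0.23, 0, 0, 0, 0, -0.068, -0.6]])

```text
t: 14.98
position: [0.6493, 0.2056, 0.1527]
ee_rot: [-2.309, -2.13, 0.0]
force: [-0.5, -0.0, -0.1]
gripper_width: 0.798
grip_force: 0.0
```

```bash
cat >> h.py <<'E'
def st():
    s=status.observe(); y=R.from_rotvec(s['ee_rot']).apply([0,1,0]); z=R.from_rotvec(s['ee_rot']).apply([0,0,1])
    print('t',round(s['t'],2),'pos',s['position'].round(4),'yawY',np.degrees(np.arctan2(y[1],y[0])).round(1),'z',z.round(3),'w',round(s['gripper_width'],3),'F',np.round(s['force'],1),'g',round(s['grip_force'],1))
    return s
def wrect(mask,p,z):
    ys,xs=np.nonzero(mask); h=cv2.convexHull(np.c_[xs,ys].astype(np.int32))[:,0]
    P=np.array([whit(u,p,z)[:2] for u in h])
    (c,sz,a)=cv2.minAreaRect((P*1000).astype(np.float32))
    if sz[0]<sz[1]: sz=sz[::-1]; a+=90
    return np.round(c,1),np.round(sz,1),round((a+90)%180-90,1)
def find(cam,n,z,k=3):
    p=vision.camera_params(cam); snap(cam)
    for d in finder.cut_out(cam,n)[:k]:
        m=d['region']
        print(cam,n,round(d['confidence'],2),m.sum(),(wrect(m,p,z) if cam=='wrist' else rect(cam,m,z)))
def pts(cam,n):
    print(cam,n,[(np.round(d['at'],4).tolist(),round(d['confidence'],2)) for d in finder.spot_point(cam,n)][:3])
E
python3 - <<'E'
from h import *
st(); find('wrist','plate_a',.01); pts('wrist','plate_a_mid')
E
```

```text
t 14.98 pos [0.6493 0.2056 0.1527] yawY -4.6 z [-0.  0. -1.] w 0.798 F [-0.5 -0.  -0.1] g 0.0
wrist plate_a 0.66 4379 (array([652.7, 208.4]), array([78.9, 55.8]), 85.5)
wrist plate_a_mid [([0.6562, 0.2048, 0.0086], 0.75), ([0.6487, 0.0868, 0.0082], 0.27)]
```

>>> play_rows(steps=[[0.015, 0.01, -0.2, 0, 0, 0, -0.6], [0.015, 0.01, -0.4, 0, 0, 0, -0.6], [0.015, 0.01, -0.55, 0, 0, 0, -0.6], [0.015, 0.01, -0.65, 0, 0, 0, -0.6], [0.015, 0.01, -0.75, 0, 0, 0, -0.6], [0.015, 0.01, -0.82, 0, 0, 0, -0.6], [0.015, 0.01, -0.87, 0, 0, 0, -0.6], [0.015, 0.01, -0.87, 0, 0, 0, -0.6]])

```text
t: 15.8
position: [0.6512, 0.207, -0.024]
ee_rot: [-2.309, -2.128, 0.005]
force: [-0.3, -0.6, -0.2]
gripper_width: 0.8
grip_force: 0.0
```

>>> play_rows(steps=[[0, 0, -0.015, 0, 0, 0, -0.6], [0, 0, -0.03, 0, 0, 0, -0.6], [0, 0, -0.03, 0, 0, 0, -0.6], [0, 0, -0.03, 0, 0, 0, 0.4], [0, 0, -0.03, 0, 0, 0, 0.4], [0, 0, -0.03, 0, 0, 0, 0.4], [0, 0, -0.03, 0, 0, 0, 0.4], [0, 0, -0.03, 0, 0, 0, 0.4]])

```text
t: 16.47
position: [0.6543, 0.2077, -0.0257]
ee_rot: [2.309, 2.128, 0.004]
force: [0.1, -0.0, 5.9]
gripper_width: 0.623
grip_force: 63.4
```

Plate 1 is gripped. I'll lift it, carry it to near the ramp and look again at the edge.

>>> play_rows(steps=[[0, 0, 0.15, 0, 0, 0, 0.4], [0, 0, 0.35, 0, 0, 0, 0.4], [0, 0, 0.55, 0, 0, 0, 0.4], [0, 0, 0.74, 0, 0, 0, 0.4], [-0.2, 0, 0.74, 0, 0, 0, 0.4], [-0.4, 0, 0.74, 0, 0, 0, 0.4], [-0.6, 0, 0.74, 0, 0, 0, 0.4], [-0.8, 0, 0.74, 0, 0, 0, 0.4]])

```text
t: 17.13
position: [0.4912, 0.2072, 0.1204]
ee_rot: [2.31, 2.129, 0.0]
force: [-0.1, -0.3, 0.6]
gripper_width: 0.62
grip_force: 63.4
```

>>> play_rows(steps=[[-0.1, -0.14, 0, 0, 0, 0.02, 0.4], [-0.2, -0.3, 0, 0, 0, 0.04, 0.4], [-0.265, -0.46, 0, 0, 0, 0.06, 0.4], [-0.265, -0.62, 0, 0, 0, 0.08, 0.4], [-0.265, -0.78, 0, 0, 0, 0.1, 0.4], [-0.265, -0.9, 0, 0, 0, 0.112, 0.4], [-0.265, -1, 0, 0, 0, 0.112, 0.4], [-0.265, -1, 0, 0, 0, 0.112, 0.4]])

```text
t: 17.8
position: [0.4399, 0.0043, 0.1208]
ee_rot: [1.904, 2.497, -0.001]
force: [1.2, -0.2, -1.0]
gripper_width: 0.622
grip_force: 63.4
```

>>> play_rows(steps=[[0, -0.15, 0, 0, 0, 0, 0.4], [0, -0.3, 0, 0, 0, 0, 0.4], [0, -0.5, 0, 0, 0, 0, 0.4], [0, -0.65, 0, 0, 0, 0, 0.4], [0, -0.8, 0, 0, 0, 0, 0.4], [0, -0.8, 0, 0, 0, 0, 0.4], [0, -0.8, 0, 0, 0, 0, 0.4], [0, -0.8, 0, 0, 0, 0, 0.4]])

```text
t: 18.47
position: [0.4399, -0.152, 0.1203]
ee_rot: [-1.902, -2.499, -0.001]
force: [-0.8, 0.4, -0.3]
gripper_width: 0.62
grip_force: 63.4
```

```bash
python3 - <<'E'
from h import *
s=st(); p=vision.camera_params('wrist'); w=snap('wrist')
for n in ['tipper_edge','tipper_pad','tipper']: pts('wrist',n)
snap('scene'); pts('scene','tipper_edge');pts('scene','tipper_pad'); pts('scene','plate_a_mid')
e=np.array([.446,-.2295,.105]); d=np.array([-.267,.964,0]); y=np.array([.964,.267,0])
im=w[:,:,::-1].copy()
for q in (-.023,.023): cv2.circle(im,tuple(int(v) for v in wproj(e+q*y,p)),3,(0,0,255),-1)
c=e+[0,0,-.091]+.06*d
for a in(-.054,.054):
  for b in(-.032,.032): cv2.circle(im,tuple(int(v) for v in wproj(c+a*d+b*y,p)),3,(0,255,0),-1)
cv2.imwrite('pics/w5.png',im)
E
```

```text
t 18.47 pos [ 0.4399 -0.152   0.1203] yawY 15.5 z [-0.     0.001 -1.   ] w 0.62 F [-0.8  0.4 -0.3] g 63.4
wrist tipper_edge [([0.449, -0.2324, 0.1024], 0.7), ([0.6477, 0.0871, 0.0088], 0.42)]
wrist tipper_pad [([0.4398, -0.1528, 0.1526], 0.72)]
wrist tipper []
scene tipper_edge [([0.4436, -0.2283, 0.1058], 0.66)]
scene tipper_pad [([0.4323, -0.171, 0.0153], 0.61)]
scene plate_a_mid [([0.4426, -0.1467, 0.1471], 0.68)]
```

View pics/w5.png

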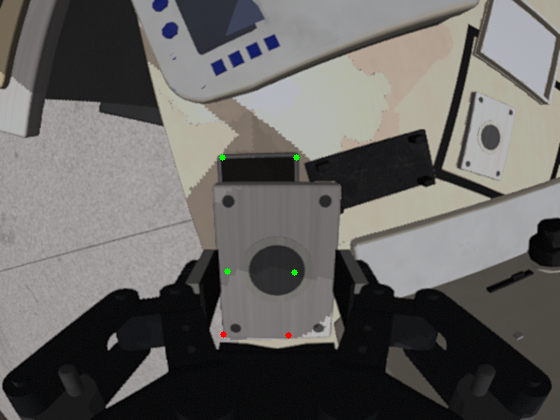

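The pad corners I projected (green) match the visible far corners at (222,157) and (296,157), so the ramp pose holds. I'll move to the drop point and release.

>>> play_rows(steps=[[0, -0.1, -0.03, 0, 0, 0, 0.4], [-0.005, -0.2, -0.07, 0, 0, 0, 0.4], [-0.005, -0.257, -0.1, 0, 0, 0, 0.4], [-0.005, -0.257, -0.1, 0, 0, 0, 0.4], [-0.005, -0.257, -0.1, 0, 0, 0, 0.4], [-0.005, -0.257, -0.1, 0, 0, 0, 0.4], [-0.005, -0.257, -0.1, 0, 0, 0, 0.4], [-0.005, -0.257, -0.1, 0, 0, 0, 0.4]])

```text
t: 19.53
position: [0.4393, -0.2035, 0.1009]
ee_rot: [1.901, 2.501, 0.0]
force: [0.3, -0.0, -1.2]
gripper_width: 0.623
grip_force: 63.4
```

>>> play_rows(steps=[[0, 0, 0, 0, 0, 0, -1], [0, 0, 0, 0, 0, 0, -1], [0, 0, 0, 0, 0, 0, -1], [0, 0, 0, 0, 0, 0, -1], [0, 0, 0, 0, 0, 0, -1], [0, 0.1, 0.1, 0, 0, 0, -1], [0, 0.2, 0.2, 0, 0, 0, -1], [-0.04, 0.3, 0.2, 0, 0, 0, -1]])

```text
t: 20.2
position: [0.4336, -0.1446, 0.1447]
ee_rot: [1.899, 2.495, 0.003]
force: [1.7, 0.1, -0.1]
gripper_width: 1.005
grip_force: 0.0
```

```bash
python3 - <<'E'
from h import *
s=st(); find('wrist','plate_a',.024); pts('wrist','plate_a_mid');cv2.imwrite('pics/w6.png',snap('wrist','w6.png')[:,:,::-1])
find('top','plate_a',.024);find('top','tray',.016,2)
E
```

```text
t 20.2 pos [ 0.4336 -0.1446  0.1447] yawY 15.4 z [ 0.006 -0.002 -1.   ] w 1.005 F [ 1.7  0.1 -0.1] g 0.0
wrist plate_a 0.96 3127 (array([616.3, -34.1]), array([76.2, 58.1]), -84.5)
wrist plate_a 0.83 5198 (array([ 431.5, -143. ]), array([81.1, 57.5]), -83.7)
wrist plate_a_mid [([0.431, -0.1452, 0.0204], 0.92), ([0.6315, -0.0288, 0.0031], 0.33)]
top plate_a 0.57 576 (array([ 0.6242, -0.0326], dtype=float32), np.float32(0.0791), np.float32(0.0571), -1.478)
top plate_a 0.54 87 (array([ 0.4261, -0.1334], dtype=float32), np.float32(0.076), np.float32(0.0229), 1.003)
top tray 0.57 1413 (array([0.6466, 0.0853], dtype=float32), np.float32(0.1144), np.float32(0.1003), -0.053)
```

View pics/w6.png

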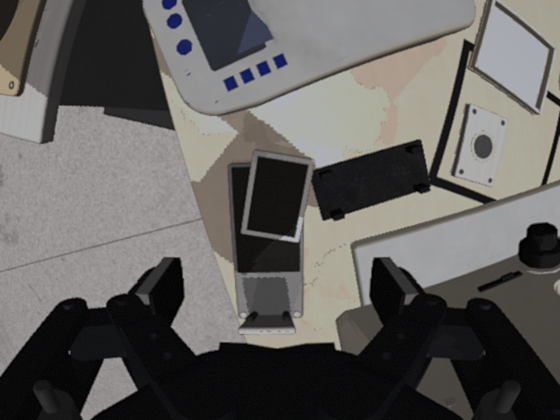

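It flipped: the rubber pad is up at (277,195), about 9° askew on the landing pad. I'll regrasp it.

>>> play_rows(steps=[[0.005, 0.005, 0, 0, 0, -0.03, -0.6], [0.005, 0.005, -0.1, 0, 0, -0.05, -0.6], [0.005, 0.005, -0.25, 0, 0, -0.05, -0.6], [0.005, 0.005, -0.4, 0, 0, -0.05, -0.6], [0.005, 0.005, -0.55, 0, 0, -0.05, -0.6], [0.005, 0.005, -0.65, 0, 0, -0.05, -0.6], [0.005, 0.005, -0.7, 0, 0, -0.05, -0.6], [0.005, 0.005, -0.7, 0, 0, -0.05, -0.6]])

```text
t: 21.27
position: [0.4295, -0.1424, -0.0023]
ee_rot: [-2.09, -2.339, 0.003]
force: [-0.7, 0.3, -0.1]
gripper_width: 0.803
grip_force: 0.0
```

>>> play_rows(steps=[[0, 0, -0.025, 0, 0, 0, -0.6], [0, 0, -0.045, 0, 0, 0, -0.6], [0, 0, -0.045, 0, 0, 0, -0.6], [0, 0, -0.045, 0, 0, 0, 0.4], [0, 0, -0.045, 0, 0, 0, 0.4], [0, 0, -0.045, 0, 0, 0, 0.4], [0, 0, -0.045, 0, 0, 0, 0.4], [0, 0, -0.045, 0, 0, 0, 0.4]])

```text
t: 21.93
position: [0.4344, -0.1447, -0.005]
ee_rot: [2.088, 2.34, 0.001]
force: [-6.2, -0.4, 21.0]
gripper_width: 0.3
grip_force: 10.7
```

The fingers slid over the top because I was too high. I'll lift, reopen and look.

>>> play_rows(steps=[[0, 0, 0.03, 0, 0, 0, 0.4], [0, 0, 0.06, 0, 0, 0, -0.6], [0, 0, 0.2, 0, 0, 0, -0.6], [0, 0, 0.4, 0, 0, 0, -0.6], [0, 0, 0.6, 0, 0, 0, -0.6], [0, 0, 0.6, 0, 0, 0, -0.6], [0, 0, 0.6, 0, 0, 0, -0.6], [0, 0, 0.6, 0, 0, 0, -0.6]])

```text
t: 22.6
position: [0.432, -0.143, 0.1117]
ee_rot: [2.092, 2.343, 0.0]
force: [-0.0, 0.6, -0.5]
gripper_width: 0.8
grip_force: 0.0
```

```bash
python3 - <<'E'
from h import *
s=st(); find('wrist','plate_a',.024); pts('wrist','plate_a_mid')
snap('scene');pts('scene','plate_a_mid')
E
```

```text
t 22.6 pos [ 0.432  -0.143   0.1117] yawY 6.5 z [ 0.001 -0.    -1.   ] w 0.8 F [-0.   0.6 -0.5] g 0.0
wrist plate_a 0.78 6388 (array([ 431.3, -143.4]), array([79.7, 57.4]), -83.5)
wrist plate_a 0.78 3768 (array([615.2, -34.5]), array([75.7, 57.9]), -85.0)
wrist plate_a_mid [([0.4315, -0.1455, 0.0205], 0.9)]
scene plate_a_mid [([0.4295, -0.1427, 0.0167], 0.7)]
```

>>> play_rows(steps=[[0, 0, -0.15, 0, 0, 0, -0.6], [0, 0, -0.3, 0, 0, 0, -0.6], [0, 0, -0.42, 0, 0, 0, -0.6], [0, 0, -0.52, 0, 0, 0, -0.6], [0, 0, -0.58, 0, 0, 0, -0.6], [0, 0, -0.62, 0, 0, 0, -0.6], [0, 0, -0.62, 0, 0, 0, -0.6], [0, 0, -0.62, 0, 0, 0, -0.6]])

```text
t: 23.52
position: [0.4316, -0.1429, -0.0128]
ee_rot: [-2.091, -2.343, 0.001]
force: [-0.1, -0.8, 0.8]
gripper_width: 0.798
grip_force: 0.0
```

>>> play_rows(steps=[[0, 0, 0, 0, 0, 0, -0.6], [0, 0, 0, 0, 0, 0, -0.4], [0, 0, 0, 0, 0, 0, -0.25], [0, 0, 0, 0, 0, 0, -0.1], [0, 0, 0, 0, 0, 0, -0.1], [0, 0, 0, 0, 0, 0, -0.1], [0, 0, 0, 0, 0, 0, -0.1], [0, 0, 0, 0, 0, 0, -0.1]])

```text
t: 24.18
position: [0.433, -0.1436, -0.0106]
ee_rot: [2.091, 2.342, 0.001]
force: [-4.0, 1.6, 10.9]
gripper_width: 0.616
grip_force: 60.6
```

>>> play_rows(steps=[[0, 0, 0.15, 0, 0, 0, 0.3], [0, 0, 0.3, 0, 0, 0, 0.3], [0, 0, 0.5, 0, 0, 0.03, 0.3], [0, 0.15, 0.65, 0, 0, 0.06, 0.3], [0, 0.35, 0.65, 0, 0, 0.09, 0.3], [0, 0.55, 0.65, 0, 0, 0.12, 0.3], [0, 0.75, 0.65, 0, 0, 0.15, 0.3], [0, 0.9, 0.65, 0, 0, 0.18, 0.3]])

```text
t: 24.85
position: [0.432, 0.0395, 0.1187]
ee_rot: [1.348, 2.836, 0.003]
force: [1.0, -0.4, -1.5]
gripper_width: 0.617
grip_force: 62.9
```

>>> play_rows(steps=[[0.15, 0.03, 0, 0, 0, 0.035, 0.3], [0.3, 0.06, 0, 0, 0, 0.07, 0.3], [0.45, 0.09, 0, 0, 0, 0.105, 0.3], [0.6, 0.13, 0, 0, 0, 0.14, 0.3], [0.75, 0.17, 0, 0, 0, 0.175, 0.3], [0.85, 0.2, 0, 0, 0, 0.21, 0.3], [0.95, 0.22, 0, 0, 0, 0.245, 0.3], [1, 0.25, 0, 0, 0, 0.259, 0.3]])

```text
t: 25.52
position: [0.6341, 0.0871, 0.1179]
ee_rot: [0.113, 3.138, -0.0]
force: [0.8, -0.2, -1.4]
gripper_width: 0.615
grip_force: 63.0
```

```bash
python3 - <<'E'
from h import *
s=st(); find('wrist','tray',.016,2);pts('wrist','tray_mid'); find('top','tray',.016,1); pts('top','tray_mid'); snap('scene'); pts('scene','tray_mid')
E
```

```text
t 25.52 pos [0.6341 0.0871 0.1179] yawY 85.9 z [ 0.001 -0.    -1.   ] w 0.615 F [ 0.8 -0.2 -1.4] g 63.0
wrist tray 0.58 171 (array([655.8, 143.3]), array([49.5,  3.9]), -4.1)
wrist tray_mid []
top tray 0.45 171 (array([0.6434, 0.0988], dtype=float32), np.float32(0.1008), np.float32(0.0374), 1.503)
top tray_mid [([0.6837, 0.0972, 0.0076], 0.52), ([0.6826, 0.0968, -0.0025], 0.29)]
scene tray_mid [([0.6817, 0.093, 0.0082], 0.75), ([0.7863, 0.196, -0.0013], 0.75)]
```

The tray seems to have been knocked aside. I'll back off and look.

>>> play_rows(steps=[[-0.2, 0, 0, 0, 0, 0, 0.3], [-0.4, 0, 0, 0, 0, 0, 0.3], [-0.6, 0, 0, 0, 0, 0, 0.3], [-0.8, 0, 0, 0, 0, 0, 0.3], [-0.8, 0, 0, 0, 0, 0, 0.3], [-0.8, 0, 0, 0, 0, 0, 0.3], [-0.8, 0, 0, 0, 0, 0, 0.3], [-0.8, 0, 0, 0, 0, 0, 0.3]])

```text
t: 26.58
position: [0.4735, 0.0869, 0.1187]
ee_rot: [0.124, 3.137, 0.0]
force: [-0.6, 0.6, -1.4]
gripper_width: 0.614
grip_force: 63.1
```

```bash
python3 - <<'E'
from h import *
s=st(); find('wrist','tray',.016,2);pts('wrist','tray_mid'); find('top','tray',.016,2); pts('top','tray_mid'); snap('scene'); pts('scene','tray_mid'); find('scene','tray',.016,2);pts('scene','stack');pts('scene','roll')
E
```

```text
t 26.58 pos [0.4735 0.0869 0.1187] yawY 85.5 z [ 0.003  0.    -1.   ] w 0.614 F [-0.6  0.6 -1.4] g 63.1
wrist tray 0.59 692 (array([625.1,  97.9]), array([90.4, 18.3]), 85.0)
wrist tray_mid []
top tray 0.74 1245 (array([0.6832, 0.0928], dtype=float32), np.float32(0.11), np.float32(0.0986), -0.047)
top tray_mid [([0.6816, 0.0966, 0.0046], 0.69)]
scene tray_mid [([0.6829, 0.0924, 0.008], 0.57)]
scene tray 0.63 1520 (array([0.6775, 0.0873], dtype=float32), np.float32(0.12), np.float32(0.1078), -0.084)
scene stack [([0.7666, 0.104, -0.0005], 0.82)]
scene roll [([0.7841, 0.1954, -0.001], 0.65), ([0.4044, 0.23, 0.0949], 0.53)]
```

The tray is now at (0.682, 0.094), angle about -4.5°. I'll place the plate there.

>>> play_rows(steps=[[0.2, 0.035, 0, 0, 0, 0, 0.3], [0.4, 0.035, 0, 0, 0, 0, 0.3], [0.6, 0.035, 0, 0, 0, 0, 0.3], [0.8, 0.035, 0, 0, 0, 0, 0.3], [1, 0.035, 0, 0, 0, 0, 0.3], [1, 0.035, 0, 0, 0, 0, 0.3], [1, 0.035, 0, 0, 0, 0, 0.3], [1, 0.035, 0, 0, 0, 0, 0.3]])

```text
t: 27.85
position: [0.6713, 0.0939, 0.1164]
ee_rot: [-0.123, -3.137, 0.0]
force: [0.1, 0.0, -0.4]
gripper_width: 0.611
grip_force: 63.1
```

>>> play_rows(steps=[[0.04, 0, -0.12, 0, 0, 0, 0.3], [0.04, 0, -0.25, 0, 0, 0, 0.3], [0.04, 0, -0.4, 0, 0, 0, 0.3], [0.04, 0, -0.5, 0, 0, 0, 0.3], [0.04, 0, -0.57, 0, 0, 0, 0.3], [0.04, 0, -0.61, 0, 0, 0, 0.3], [0.04, 0, -0.63, 0, 0, 0, 0.3], [0.04, 0, -0.63, 0, 0, 0, 0.3]])

```text
t: 28.52
position: [0.6799, 0.094, -0.0078]
ee_rot: [0.123, 3.139, 0.0]
force: [-0.5, 0.5, -1.4]
gripper_width: 0.615
grip_force: 63.1
```

>>> play_rows(steps=[[0, 0, 0, 0, 0, 0, 0.3], [0, 0, 0, 0, 0, 0, -0.5], [0, 0, 0, 0, 0, 0, -0.5], [0, 0, 0, 0, 0, 0, -0.5], [0, 0, 0.2, 0, 0, 0, -0.5], [0, 0, 0.4, 0, 0, 0, -0.5], [0, 0, 0.6, 0, 0, 0, -0.5], [0, 0, 0.6, 0, 0, 0, -0.5]])

```text
t: 29.18
position: [0.6861, 0.0944, 0.1237]
ee_rot: [0.122, 3.123, 0.003]
force: [1.4, 0.4, 3.0]
gripper_width: 0.752
grip_force: 0.0
```

>>> play_rows(steps=[[-0.2, -0.1, 0, 0, 0, 0.03, -0.6], [-0.4, -0.2, 0, 0, 0, 0.06, -0.6], [-0.54, -0.3, 0, 0, 0, 0.09, -0.6], [-0.54, -0.4, 0, 0, 0, 0.09, -0.6], [-0.54, -0.5, 0, 0, 0, 0.09, -0.6], [-0.54, -0.6, 0, 0, 0, 0.09, -0.6], [-0.54, -0.63, 0, 0, 0, 0.09, -0.6], [-0.54, -0.63, 0, 0, 0, 0.09, -0.6]])

```text
t: 29.85
position: [0.5723, -0.0335, 0.1121]
ee_rot: [-0.317, 3.124, -0.001]
force: [1.1, 0.2, 0.6]
gripper_width: 0.802
grip_force: 0.0
```

```bash
python3 - <<'E'
from h import *
s=st(); find('wrist','plate_a',.01,3);find('top','tray',.016,2); find('top','plate_a',.014,3);pts('top','plate_a_mid'); print(s['q'].round(2))
E
```

```text
t 29.85 pos [ 0.5723 -0.0335  0.1121] yawY 101.6 z [ 0.001 -0.    -1.   ] w 0.802 F [1.1 0.2 0.6] g 0.0
wrist plate_a 0.77 5009 (array([627.5, -31.6]), array([80.4, 59.6]), -85.9)
wrist plate_a 0.63 464 (array([694.8,  69.6]), array([50., 16.]), -8.7)
top tray 0.78 836 (array([0.6818, 0.0916], dtype=float32), np.float32(0.1182), np.float32(0.0991), -0.084)
top tray 0.32 569 (array([0.6797, 0.0921], dtype=float32), np.float32(0.081), np.float32(0.0563), -0.082)
top plate_a 0.91 571 (array([0.6802, 0.0921], dtype=float32), np.float32(0.0811), np.float32(0.0567), -0.082)
top plate_a 0.52 759 (array([0.6816, 0.0929], dtype=float32), np.float32(0.1137), np.float32(0.0965), -0.078)
top plate_a_mid [([0.6814, 0.0936, 0.0052], 0.65)]
[-0.15  0.12  1.67 -0.    1.35 -1.92]
```

Plate 1 lies pad up in the tray. Now plate 2 at (0.6275, -0.032).

>>> play_rows(steps=[[0.05, 0, 0, 0, 0, -0.039, -0.6], [0.1, 0, 0, 0, 0, -0.078, -0.6], [0.15, 0, 0, 0, 0, -0.117, -0.6], [0.2, 0, 0, 0, 0, -0.156, -0.6], [0.25, 0, 0, 0, 0, -0.195, -0.6], [0.27, 0, 0, 0, 0, -0.234, -0.6], [0.27, 0, 0, 0, 0, -0.273, -0.6], [0.27, 0, 0, 0, 0, -0.31, -0.6]])

```text
t: 30.87
position: [0.6262, -0.0314, 0.1112]
ee_rot: [-1.187, -2.908, 0.0]
force: [0.2, 0.3, 0.6]
gripper_width: 0.797
grip_force: 0.0
```

>>> play_rows(steps=[[0, 0, 0, 0, 0, -0.039, -0.6], [0, 0, 0, 0, 0, -0.078, -0.6], [0, 0, 0, 0, 0, -0.117, -0.6], [0, 0, 0, 0, 0, -0.156, -0.6], [0, 0, 0, 0, 0, -0.195, -0.6], [0, 0, 0, 0, 0, -0.228, -0.6], [0, 0, 0, 0, 0, -0.228, -0.6], [0, 0, 0, 0, 0, -0.228, -0.6]])

```text
t: 31.53
position: [0.6259, -0.0315, 0.1114]
ee_rot: [-2.12, -2.318, 0.0]
force: [-0.2, -0.4, 0.2]
gripper_width: 0.801
grip_force: 0.0
```

```bash
python3 - <<'E'
from h import *
s=st(); find('wrist','plate_a',.01,3);pts('wrist','plate_a_mid')
E
```

```text
t 31.53 pos [ 0.6259 -0.0315  0.1114] yawY 5.1 z [-0.  0. -1.] w 0.801 F [-0.2 -0.4  0.2] g 0.0
wrist plate_a 0.92 5802 (array([629.1, -31.2]), array([79.7, 56.3]), -84.8)
wrist plate_a 0.76 5874 (array([682. ,  94.2]), array([81. , 57.7]), -5.0)
wrist plate_a 0.63 4084 (array([783.8, 113.9]), array([80. , 69.7]), 37.9)
wrist plate_a_mid [([0.6818, 0.0947, 0.0111], 0.76)]
```

>>> play_rows(steps=[[0.015, 0, -0.15, 0, 0, 0, -0.6], [0.015, 0, -0.3, 0, 0, 0, -0.6], [0.015, 0, -0.45, 0, 0, 0, -0.6], [0.015, 0, -0.55, 0, 0, 0, -0.6], [0.015, 0, -0.63, 0, 0, 0, -0.6], [0.015, 0, -0.67, 0, 0, 0, -0.6], [0.015, 0, -0.69, 0, 0, 0, -0.6], [0.015, 0, -0.69, 0, 0, 0, -0.6]])

```text
t: 32.35
position: [0.6286, -0.0319, -0.027]
ee_rot: [-2.124, -2.314, 0.001]
force: [-0.6, 0.3, -0.5]
gripper_width: 0.8
grip_force: 0.0
```

>>> play_rows(steps=[[0, 0, 0, 0, 0, 0, -0.6], [0, 0, 0, 0, 0, 0, -0.4], [0, 0, 0, 0, 0, 0, 0.3], [0, 0, 0, 0, 0, 0, 0.3], [0, 0, 0, 0, 0, 0, 0.3], [0, 0, 0, 0, 0, 0, 0.3], [0, 0, 0, 0, 0, 0, 0.3], [0, 0, 0, 0, 0, 0, 0.3]])

```text
t: 33.02
position: [0.6307, -0.0322, -0.0239]
ee_rot: [2.123, 2.312, 0.003]
force: [-2.1, 1.6, 7.0]
gripper_width: 0.61
grip_force: 61.1
```

>>> play_rows(steps=[[0, 0, 0.15, 0, 0, 0, 0.3], [0, 0, 0.35, 0, 0, 0, 0.3], [0, 0, 0.55, 0, 0, 0, 0.3], [0, 0, 0.735, 0, 0, 0, 0.3], [-0.2, 0, 0.735, 0, 0, 0, 0.3], [-0.4, 0, 0.735, 0, 0, 0, 0.3], [-0.6, 0, 0.735, 0, 0, 0, 0.3], [-0.8, 0, 0.735, 0, 0, 0, 0.3]])

```text
t: 33.68
position: [0.4678, -0.032, 0.1213]
ee_rot: [2.124, 2.313, 0.002]
force: [-0.3, 0.3, 0.7]
gripper_width: 0.607
grip_force: 62.8
```

>>> play_rows(steps=[[-0.1, -0.1, 0, 0, 0, 0.02, 0.3], [-0.153, -0.25, 0, 0, 0, 0.04, 0.3], [-0.153, -0.4, 0, 0, 0, 0.058, 0.3], [-0.153, -0.55, 0, 0, 0, 0.058, 0.3], [-0.153, -0.7, -0.03, 0, 0, 0.058, 0.3], [-0.153, -0.8, -0.07, 0, 0, 0.058, 0.3], [-0.153, -0.86, -0.1, 0, 0, 0.058, 0.3], [-0.153, -0.86, -0.1, 0, 0, 0.058, 0.3]])

```text
t: 34.35
position: [0.4376, -0.2057, 0.0997]
ee_rot: [-1.908, -2.495, 0.001]
force: [-0.4, -0.0, -1.8]
gripper_width: 0.606
grip_force: 62.9
```

>>> play_rows(steps=[[0, 0, 0, 0, 0, 0, 0.3], [0, 0, 0, 0, 0, 0, 0.3], [0, 0, 0, 0, 0, 0, 0.3], [0, 0, 0, 0, 0, 0, 0.3], [0, 0, 0, 0, 0, 0, 0.3], [0, 0, 0, 0, 0, 0, 0.3], [0, 0, 0, 0, 0, 0, 0.3], [0, 0, 0, 0, 0, 0, 0.3]])

```text
t: 35.02
position: [0.4384, -0.2039, 0.1006]
ee_rot: [1.905, 2.498, 0.0]
force: [-0.5, 0.1, -1.2]
gripper_width: 0.605
grip_force: 62.9
```

>>> play_rows(steps=[[0, 0, 0, 0, 0, 0, -1], [0, 0, 0, 0, 0, 0, -1], [0, 0, 0, 0, 0, 0, -1], [0, 0, 0, 0, 0, 0, -1], [0, 0, 0, 0, 0, 0, -1], [0, 0.1, 0.1, 0, 0, 0, -1], [0, 0.2, 0.2, 0, 0, 0, -1], [-0.04, 0.3, 0.2, 0, 0, 0, -1]])

```text
t: 35.68
position: [0.4329, -0.1446, 0.1447]
ee_rot: [1.903, 2.492, 0.003]
force: [1.0, 0.8, 0.2]
gripper_width: 1.003
grip_force: 0.0
```

```bash
python3 - <<'E'
from h import *
s=st(); find('wrist','plate_a',.024); pts('wrist','plate_a_mid');snap('wrist','w7.png'); pts('wrist','tray_mid')
im=cv2.imread('pics/w7.png'); cv2.imwrite('pics/w7.png',im[100:360,200:420])
E
```

```text
t 35.68 pos [ 0.4329 -0.1446  0.1447] yawY 15.3 z [ 0.006 -0.002 -1.   ] w 1.003 F [1.  0.8 0.2] g 0.0
wrist plate_a 0.85 5070 (array([ 434.9, -141.4]), array([80.4, 56.3]), 88.9)
wrist plate_a 0.55 2308 (array([669.4,  86.1]), array([84.7, 59.4]), -4.0)
wrist plate_a_mid [([0.6812, 0.0933, 0.0097], 0.56)]
wrist tray_mid []
```

View pics/w7.png

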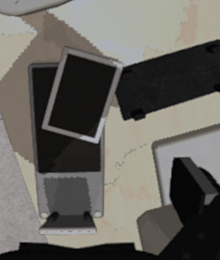

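It's pad up again, at (83,95) in the crop, but the +x finger may hit the black object beside it. I'll check that object's height.

```bash
python3 - <<'E'
from h import *
p=vision.camera_params('wrist')
p6=p
T=np.array([(316.8,236),(334.8,231.2),(355.2,266),(337.2,273.2)])
W=np.array([(312,168),(422,140),(432,190),(325,215)])
for z in (0,.01,.02,.03,.04):
  a=np.array([hit('top',u,z)[:2] for u in T]); b=np.array([whit(u,p,z)[:2] for u in W])
  print(z,a.mean(0).round(4),b.mean(0).round(4))
  if z==.02: print(a.round(3).tolist(),b.round(3).tolist())
E
```

```text
0 [ 0.5204 -0.1069] [ 0.5218 -0.1042]
0.01 [ 0.519  -0.1059] [ 0.5184 -0.1034]
0.02 [ 0.5176 -0.1049] [ 0.5149 -0.1027]
[[0.56, -0.054], [0.573, -0.103], [0.478, -0.156], [0.459, -0.107]] [[0.454, -0.111], [0.549, -0.054], [0.577, -0.097], [0.479, -0.15]]
0.03 [ 0.5162 -0.1038] [ 0.5114 -0.1019]
0.04 [ 0.5148 -0.1028] [ 0.5078 -0.1011]
```

The object is low (roughly 0–15 mm). I'll grasp 12 mm off-centre towards the ramp for clearance.

>>> play_rows(steps=[[0.02, -0.049, 0, 0, 0, -0.035, -0.6], [0.02, -0.049, -0.1, 0, 0, -0.07, -0.6], [0.02, -0.049, -0.25, 0, 0, -0.092, -0.6], [0.02, -0.049, -0.4, 0, 0, -0.092, -0.6], [0.02, -0.049, -0.55, 0, 0, -0.092, -0.6], [0.02, -0.049, -0.65, 0, 0, -0.092, -0.6], [0.02, -0.049, -0.72, 0, 0, -0.092, -0.6], [0.02, -0.049, -0.72, 0, 0, -0.092, -0.6]])

```text
t: 36.6
position: [0.4309, -0.1531, -0.0078]
ee_rot: [-2.242, -2.191, 0.004]
force: [-0.3, 0.7, -0.4]
gripper_width: 0.799
grip_force: 0.0
```

>>> play_rows(steps=[[0, 0, -0.01, 0, 0, 0, -0.6], [0, 0, -0.02, 0, 0, 0, -0.6], [0, 0, -0.03, 0, 0, 0, -0.6], [0, 0, -0.04, 0, 0, 0, -0.6], [0, 0, -0.045, 0, 0, 0, -0.6], [0, 0, -0.045, 0, 0, 0, -0.6], [0, 0, -0.045, 0, 0, 0, -0.6], [0, 0, -0.045, 0, 0, 0, -0.6]])

```text
t: 37.27
position: [0.4345, -0.1539, -0.0122]
ee_rot: [2.245, 2.197, 0.0]
force: [0.6, -0.1, -0.2]
gripper_width: 0.8
grip_force: 0.0
```

No contact. I'll close.

>>> play_rows(steps=[[0, 0, 0, 0, 0, 0, -0.4], [0, 0, 0, 0, 0, 0, -0.25], [0, 0, 0, 0, 0, 0, -0.1], [0, 0, 0, 0, 0, 0, 0.2], [0, 0, 0, 0, 0, 0, 0.2], [0, 0, 0, 0, 0, 0, 0.2], [0, 0, 0, 0, 0, 0, 0.2], [0, 0, 0, 0, 0, 0, 0.2]])

```text
t: 37.93
position: [0.4347, -0.154, -0.0117]
ee_rot: [2.245, 2.197, 0.0]
force: [-4.2, 1.8, 9.5]
gripper_width: 0.625
grip_force: 61.1
```

>>> play_rows(steps=[[0, 0, 0.15, 0, 0, 0, 0.2], [0, 0, 0.3, 0, 0, 0, 0.2], [0, 0, 0.5, 0, 0, 0.03, 0.2], [0, 0.15, 0.66, 0, 0, 0.06, 0.2], [0, 0.35, 0.66, 0, 0, 0.09, 0.2], [0, 0.55, 0.66, 0, 0, 0.12, 0.2], [0, 0.75, 0.66, 0, 0, 0.15, 0.2], [0, 0.9, 0.66, 0, 0, 0.18, 0.2]])

```text
t: 38.6
position: [0.4339, 0.0287, 0.1198]
ee_rot: [1.537, 2.74, 0.002]
force: [0.1, -0.1, -1.4]
gripper_width: 0.624
grip_force: 63.4
```

```bash
python3 - <<'E'
from h import *
s=st(); find('top','tray',.016,2);pts('top','tray_mid');snap('scene');pts('scene','tray_mid')
pts('scene','air_knob_head')
E
```

```text
t 38.6 pos [0.4339 0.0287 0.1198] yawY 31.4 z [ 0.001  0.001 -1.   ] w 0.624 F [ 0.1 -0.1 -1.4] g 63.4
top tray 0.86 783 (array([0.681, 0.092], dtype=float32), np.float32(0.1132), np.float32(0.098), -0.079)
top tray_mid [([0.6815, 0.0965, 0.0072], 0.92), ([0.4457, -0.2296, 0.0012], 0.31)]
scene tray_mid [([0.6831, 0.0963, 0.0087], 0.66), ([0.6828, 0.0969, 0.0078], 0.58)]
scene air_knob_head [([0.4045, 0.229, 0.0956], 0.57), ([0.6836, 0.0968, 0.0069], 0.35)]
```

>>> play_rows(steps=[[0.12, 0.05, 0, 0, 0, 0.038, 0.2], [0.25, 0.1, 0, 0, 0, 0.076, 0.2], [0.4, 0.15, 0, 0, 0, 0.114, 0.2], [0.55, 0.2, 0, 0, 0, 0.152, 0.2], [0.7, 0.25, 0, 0, 0, 0.19, 0.2], [0.85, 0.3, 0, 0, 0, 0.228, 0.2], [1, 0.335, 0, 0, 0, 0.266, 0.2], [1, 0.335, 0, 0, 0, 0.3, 0.2]])

```text
t: 39.57
position: [0.6379, 0.092, 0.1169]
ee_rot: [-0.128, -3.138, 0.0]
force: [1.0, 0.1, -1.5]
gripper_width: 0.618
grip_force: 63.5
```

>>> play_rows(steps=[[0.15, 0, 0, 0, 0, 0, 0.2], [0.295, 0, 0, 0, 0, 0, 0.2], [0.295, 0, -0.15, 0, 0, 0, 0.2], [0.295, 0, -0.3, 0, 0, 0, 0.2], [0.295, 0, -0.45, 0, 0, 0, 0.2], [0.295, 0, -0.55, 0, 0, 0, 0.2], [0.295, 0, -0.62, 0, 0, 0, 0.2], [0.295, 0, -0.62, 0, 0, 0, 0.2]])

```text
t: 40.23
position: [0.6901, 0.0911, -0.0096]
ee_rot: [-0.137, -3.131, 0.001]
force: [-0.5, 0.3, -1.8]
gripper_width: 0.62
grip_force: 63.5
```

>>> play_rows(steps=[[0, 0, -0.01, 0, 0, 0, 0.2], [0, 0, -0.01, 0, 0, 0, 0.2], [0, 0, -0.01, 0, 0, 0, 0.2], [0, 0, -0.01, 0, 0, 0, 0.2], [0, 0, -0.01, 0, 0, 0, 0.2], [0, 0, -0.01, 0, 0, 0, 0.2], [0, 0, -0.01, 0, 0, 0, 0.2], [0, 0, -0.01, 0, 0, 0, 0.2]])

```text
t: 40.9
position: [0.6934, 0.0933, -0.0062]
ee_rot: [0.133, 3.138, -0.0]
force: [0.4, 0.8, -1.3]
gripper_width: 0.615
grip_force: 63.5
```

Release and back off.

>>> play_rows(steps=[[0, 0, 0, 0, 0, 0, -0.5], [0, 0, 0, 0, 0, 0, -0.5], [0, 0, 0, 0, 0, 0, -0.5], [0, 0, 0.1, 0, 0, 0, -0.5], [0, 0, 0.3, 0, 0, 0, -0.5], [0, 0, 0.5, 0, 0, 0, -0.5], [0, 0, 0.7, 0, 0, 0, -0.5], [0, 0, 0.7, 0, 0, 0, -0.5]])

```text
t: 41.57
position: [0.699, 0.0936, 0.1456]
ee_rot: [0.132, 3.123, 0.003]
force: [1.5, 0.5, 3.3]
gripper_width: 0.747
grip_force: 0.0
```

>>> play_rows(steps=[[-0.1, 0.1, 0, 0, 0, 0, -0.5], [-0.2, 0.2, 0, 0, 0, 0, -0.5], [-0.3, 0.3, 0, 0, 0, 0, -0.5], [-0.4, 0.4, 0, 0, 0, 0, -0.5], [-0.5, 0.5, 0, 0, 0, 0, -0.5], [-0.5, 0.6, 0, 0, 0, 0, -0.5], [-0.5, 0.6, 0, 0, 0, 0, -0.5], [-0.5, 0.6, 0, 0, 0, 0, -0.5]])

```text
t: 42.23
position: [0.5932, 0.2142, 0.1337]
ee_rot: [0.13, 3.138, 0.0]
force: [-0.9, -0.9, 0.2]
gripper_width: 0.751
grip_force: 0.0
```

```bash
python3 - <<'E'
from h import *
s=st(); print(s['q'].round(2)); find('top','tray',.016,2);pts('top','tray_mid');find('top','plate_a',.024,3)
find('top','tray_spot',0,2)
snap('scene','s8.png');pts('scene','tray_mid');pts('scene','plate_a_mid')
im=cv2.imread('pics/s8.png')[150:300,190:370]; cv2.imwrite('pics/s8.png',cv2.resize(im,(540,450),interpolation=cv2.INTER_CUBIC))
E
```

```text
t 42.23 pos [0.5932 0.2142 0.1337] yawY 85.3 z [ 0.001  0.    -1.   ] w 0.751 F [-0.9 -0.9  0.2] g 0.0
[ 0.27  0.25  1.48 -0.    1.41 -1.22]
top tray 0.62 805 (array([0.6815, 0.0918], dtype=float32), np.float32(0.117), np.float32(0.0983), -0.086)
top tray_mid [([0.685, 0.0965, 0.0051], 0.87)]
top tray_spot 0.59 1746 (array([ 0.4379, -0.202 ], dtype=float32), np.float32(0.1744), np.float32(0.0745), -1.275)
top tray_spot 0.55 529 (array([ 0.6684, -0.0101], dtype=float32), np.float32(0.1822), np.float32(0.17), 0.001)
scene tray_mid [([0.6823, 0.0984, 0.0088], 0.93)]
scene plate_a_mid [([0.6805, 0.0943, 0.0059], 0.65)]
```

View pics/s8.png

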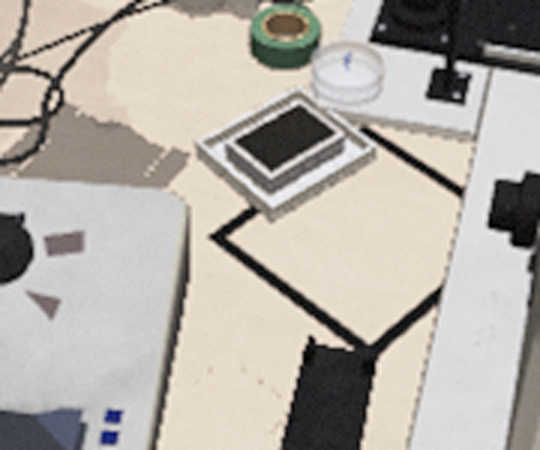

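Both plates are stacked pad up in the tray at (290,135). Next I'll put the two spread fingers behind the tray's +y wall.

>>> play_rows(steps=[[0.1, 0, 0, 0, 0, -0.039, -0.5], [0.2, -0.05, 0, 0, 0, -0.078, -0.5], [0.3, -0.1, 0, 0, 0, -0.117, -0.5], [0.4, -0.13, 0, 0, 0, -0.156, -0.5], [0.4, -0.13, 0, 0, 0, -0.195, -0.5], [0.4, -0.13, 0, 0, 0, -0.234, -0.5], [0.4, -0.13, 0, 0, 0, -0.273, -0.5], [0.4, -0.13, 0, 0, 0, -0.31, -0.5]])

```text
t: 43.4
position: [0.6735, 0.1868, 0.1332]
ee_rot: [-1.595, -2.706, 0.0]
force: [0.1, -0.1, -0.2]
gripper_width: 0.754
grip_force: 0.0
```

>>> play_rows(steps=[[0, 0, 0, 0, 0, -0.039, -0.5], [0, 0, 0, 0, 0, -0.078, -0.5], [0, 0, 0, 0, 0, -0.117, -0.5], [0, 0, 0, 0, 0, -0.156, -0.5], [0, 0, 0, 0, 0, -0.164, -0.5], [0, 0, 0, 0, 0, -0.164, -0.5], [0, 0, 0, 0, 0, -0.164, -0.5], [0, 0, 0, 0, 0, -0.164, -0.5]])

```text
t: 44.07
position: [0.6733, 0.1871, 0.1335]
ee_rot: [-2.223, -2.22, 0.0]
force: [0.3, -0.4, 0.6]
gripper_width: 0.744
grip_force: 0.0
```

```bash
python3 - <<'E'
from h import *
s=st(); find('wrist','tray',.016,2);pts('wrist','tray_mid'); find('wrist','plate_a',.024,2)
E
```

```text
t 44.07 pos [0.6733 0.1871 0.1335] yawY -0.1 z [-0. -0. -1.] w 0.744 F [ 0.3 -0.4  0.6] g 0.0
wrist tray 0.71 4896 (array([683.8,  97.6]), array([110.9, 101.6]), -4.8)
wrist tray_mid []
wrist plate_a 0.91 4301 (array([681.2,  96.3]), array([81.1, 61.6]), -3.9)
wrist plate_a 0.55 345 (array([683.9, 127.7]), array([75.3,  5.5]), -3.2)
```

>>> play_rows(steps=[[0, 0, -0.15, 0, 0, 0, -0.5], [0, 0, -0.3, 0, 0, 0, -0.5], [0, 0, -0.45, 0, 0, 0, -0.5], [0, 0, -0.6, 0, 0, 0, -0.5], [0, 0, -0.7, 0, 0, 0, -0.5], [0, 0, -0.75, 0, 0, 0, -0.5], [0, 0, -0.77, 0, 0, 0, -0.5], [0, 0, -0.77, 0, 0, 0, -0.5]])

```text
t: 44.98
position: [0.673, 0.1871, -0.021]
ee_rot: [-2.224, -2.218, 0.001]
force: [-0.2, 0.3, 0.3]
gripper_width: 0.75
grip_force: 0.0
```

>>> play_rows(steps=[[0, -0.03, 0, 0, 0, 0, -0.5], [0, -0.06, 0, 0, 0, 0, -0.5], [0, -0.1, 0, 0, 0, 0, -0.5], [0, -0.14, 0, 0, 0, 0, -0.5], [0, -0.18, 0, 0, 0, 0, -0.5], [-0.005, -0.22, 0, 0, 0, 0, -0.5], [-0.01, -0.26, 0, 0, 0, 0, -0.5], [-0.015, -0.3, 0, 0, 0, 0, -0.5]])

```text
t: 45.65
position: [0.6716, 0.127, -0.0188]
ee_rot: [2.225, 2.217, 0.005]
force: [0.5, 4.2, 6.4]
gripper_width: 0.747
grip_force: 3.1
```

```bash
python3 - <<'E'
from h import *
s=st(); find('top','tray',.016,2);pts('top','tray_mid');snap('scene');pts('scene','tray_mid')
E
```

```text
t 45.65 pos [ 0.6716  0.127  -0.0188] yawY -0.2 z [ 0.003  0.001 -1.   ] w 0.747 F [0.5 4.2 6.4] g 3.1
top tray 0.53 164 (array([0.6745, 0.0636], dtype=float32), np.float32(0.1183), np.float32(0.0415), -0.467)
top tray_mid [([0.6829, 0.0946, 0.0047], 0.74), ([0.4447, -0.2282, 0.1091], 0.16)]
scene tray_mid [([0.6823, 0.0939, 0.0092], 0.6)]
```

The fingers rode onto the wall top, and the tray hasn't moved. I'll lift, retreat and go lower.

>>> play_rows(steps=[[0, 0, 0.1, 0, 0, 0, -0.5], [0, 0, 0.2, 0, 0, 0, -0.5], [0.01, 0.2, 0.2, 0, 0, 0, -0.5], [0.01, 0.3, 0.2, 0, 0, 0, -0.5], [0.01, 0.3, 0.1, 0, 0, 0, -0.5], [0.01, 0.3, 0, 0, 0, 0, -0.5], [0.01, 0.3, -0.03, 0, 0, 0, -0.5], [0.01, 0.3, -0.05, 0, 0, 0, -0.5]])

```text
t: 46.57
position: [0.6705, 0.1861, -0.0327]
ee_rot: [-2.224, -2.216, 0.005]
force: [-0.3, 0.3, -0.0]
gripper_width: 0.749
grip_force: 0.0
```

```bash
python3 - <<'E'
from h import *
s=st(); find('top','tray',.016,2);find('top','plate_a',.024,2)
E
```

```text
t 46.57 pos [ 0.6705  0.1861 -0.0327] yawY -0.2 z [-0.004 -0.001 -1.   ] w 0.749 F [-0.3  0.3 -0. ] g 0.0
top tray 0.77 533 (array([0.6807, 0.0925], dtype=float32), np.float32(0.1125), np.float32(0.0971), -0.094)
top tray 0.37 1676 (array([ 0.4354, -0.1994], dtype=float32), np.float32(0.1706), np.float32(0.0727), -1.265)
top plate_a 0.69 583 (array([0.677, 0.087], dtype=float32), np.float32(0.0813), np.float32(0.0573), -0.147)
top plate_a 0.58 1701 (array([ 0.4356, -0.198 ], dtype=float32), np.float32(0.1697), np.float32(0.0723), -1.278)
```

>>> play_rows(steps=[[0, 0, -0.01, 0, 0, 0, -0.5], [0, 0, -0.015, 0, 0, 0, -0.5], [0, 0, -0.015, 0, 0, 0, -0.5], [0, 0, -0.015, 0, 0, 0, -0.5], [0, 0, -0.015, 0, 0, 0, -0.5], [0, 0, -0.015, 0, 0, 0, -0.5], [0, 0, -0.015, 0, 0, 0, -0.5], [0, 0, -0.015, 0, 0, 0, -0.5]])

```text
t: 47.43
position: [0.6723, 0.1872, -0.0335]
ee_rot: [-2.225, -2.218, 0.0]
force: [-0.3, -0.5, -0.0]
gripper_width: 0.745
grip_force: 0.0
```

>>> play_rows(steps=[[0, -0.04, 0, 0, 0, 0, -0.5], [0, -0.08, 0, 0, 0, 0, -0.5], [0, -0.12, 0, 0, 0, 0, -0.5], [0, -0.15, 0, 0, 0, 0, -0.5], [0, -0.18, 0, 0, 0, 0, -0.5], [-0.005, -0.21, 0, 0, 0, 0, -0.5], [-0.01, -0.24, 0, 0, 0, 0, -0.5], [-0.015, -0.27, 0, 0, 0, 0, -0.5]])

```text
t: 48.1
position: [0.6693, 0.1327, -0.0335]
ee_rot: [2.225, 2.218, 0.0]
force: [0.3, 2.5, -0.5]
gripper_width: 0.748
grip_force: 1.4
```

```bash
python3 - <<'E'
from h import *
s=st(); snap('top');pts('top','tray_mid');snap('scene');pts('scene','tray_mid'); find('scene','tray',.016,1)
E
```

```text
t 48.1 pos [ 0.6693  0.1327 -0.0335] yawY -0.2 z [ 0.  0. -1.] w 0.748 F [ 0.3  2.5 -0.5] g 1.4
top tray_mid [([0.6845, 0.0765, 0.0051], 0.7)]
scene tray_mid [([0.6864, 0.0702, 0.0085], 0.88)]
scene tray 0.59 815 (array([0.6786, 0.0654], dtype=float32), np.float32(0.1187), np.float32(0.1091), -0.011)
```

The push works and squares the tray. I'll continue diagonally towards (0.6685, -0.010).

>>> play_rows(steps=[[-0.01, -0.04, 0, 0, 0, 0, -0.5], [-0.02, -0.09, 0, 0, 0, 0, -0.5], [-0.03, -0.14, 0, 0, 0, 0, -0.5], [-0.04, -0.19, 0, 0, 0, 0, -0.5], [-0.05, -0.24, 0, 0, 0, 0, -0.5], [-0.06, -0.29, 0, 0, 0, 0, -0.5], [-0.07, -0.32, 0, 0, 0, 0, -0.5], [-0.075, -0.34, 0, 0, 0, 0, -0.5]])

```text
t: 49.07
position: [0.6543, 0.0639, -0.0333]
ee_rot: [2.226, 2.217, 0.0]
force: [0.9, 3.7, 1.1]
gripper_width: 0.75
grip_force: 2.0
```

```bash
python3 - <<'E'
from h import *
s=st(); snap('top');pts('top','tray_mid');find('top','tray_spot',0,2);snap('scene');pts('scene','tray_mid'); find('scene','tray',.016,1);find('scene','tray_spot',0,1)
E
```

```text
t 49.07 pos [ 0.6543  0.0639 -0.0333] yawY -0.2 z [ 0.  0. -1.] w 0.75 F [0.9 3.7 1.1] g 2.0
top tray_mid [([0.6715, 0.0033, 0.0058], 0.72)]
top tray_spot 0.7 187 (array([ 0.6674, -0.0581], dtype=float32), np.float32(0.1809), np.float32(0.0671), 0.041)
top tray_spot 0.53 170 (array([ 0.6688, -0.0022], dtype=float32), np.float32(0.0753), np.float32(0.0537), -0.0)
scene tray_mid [([0.6673, 0.0027, 0.0097], 0.65), ([0.4339, -0.1717, 0.0116], 0.28)]
scene tray 0.6 872 (array([ 0.6633, -0.0023], dtype=float32), np.float32(0.119), np.float32(0.103), -0.0)
scene tray_spot 0.57 732 (array([ 0.6678, -0.0091], dtype=float32), np.float32(0.1861), np.float32(0.1665), 0.006)
```

>>> play_rows(steps=[[0, -0.015, 0, 0, 0, 0, -0.5], [0, -0.03, 0, 0, 0, 0, -0.5], [0, -0.045, 0, 0, 0, 0, -0.5], [0, -0.055, 0, 0, 0, 0, -0.5], [0, -0.06, 0, 0, 0, 0, -0.5], [0, -0.065, 0, 0, 0, 0, -0.5], [0, -0.065, 0, 0, 0, 0, -0.5], [0, -0.065, 0, 0, 0, 0, -0.5]])

```text
t: 50.23
position: [0.6542, 0.0519, -0.0336]
ee_rot: [2.225, 2.218, -0.001]
force: [-0.6, 0.7, -0.4]
gripper_width: 0.749
grip_force: 0.5
```

>>> play_rows(steps=[[0, 0.05, 0, 0, 0, 0, -0.5], [0, 0.1, 0, 0, 0, 0, -0.5], [0, 0.15, 0, 0, 0, 0, -0.5], [0, 0.15, 0.2, 0, 0, 0, -0.5], [0, 0.15, 0.4, 0, 0, 0, -0.5], [0, 0.25, 0.6, 0, 0, 0, -0.5], [0, 0.4, 0.8, 0, 0, 0, -0.5], [0, 0.6, 0.9, 0, 0, 0, -0.5]])

```text
t: 50.9
position: [0.6563, 0.1609, 0.1448]
ee_rot: [2.224, 2.213, 0.006]
force: [0.6, 0.1, 1.0]
gripper_width: 0.749
grip_force: 0.0
```

```bash
python3 - <<'E'
from h import *
s=st(); find('top','tray',.016,1);pts('top','tray_mid');find('top','plate_a',.024,2);find('top','tray_spot',0,2);snap('scene');pts('scene','tray_mid'); find('scene','tray',.016,1)
pts('scene','air_knob_head'); print(s['q'].round(2))
E
```

```text
t 50.9 pos [0.6563 0.1609 0.1448] yawY -0.3 z [ 0.006  0.    -1.   ] w 0.749 F [0.6 0.1 1. ] g 0.0
top tray 0.72 830 (array([ 0.6652, -0.0085], dtype=float32), np.float32(0.1144), np.float32(0.0998), 0.001)
top tray_mid [([0.6695, -0.0063, 0.0076], 0.85)]
top plate_a 0.77 616 (array([ 0.663 , -0.0125], dtype=float32), np.float32(0.0851), np.float32(0.0579), -0.011)
top plate_a 0.55 18 (array([0.6927, 0.0164], dtype=float32), np.float32(0.0201), np.float32(0.0056), -0.002)
top tray_spot 0.68 541 (array([ 0.6674, -0.0099], dtype=float32), np.float32(0.1792), np.float32(0.1646), 0.007)
scene tray_mid [([0.6706, -0.0078, 0.0092], 0.88)]
scene tray 0.93 929 (array([ 0.6633, -0.0141], dtype=float32), np.float32(0.1206), np.float32(0.1034), -0.006)
scene air_knob_head [([0.405, 0.2277, 0.0923], 0.62)]
[ 0.17  0.36  1.33 -0.    1.45  0.17]
```

The tray is centred and square. Now the knob gets pushed down.

>>> play_rows(steps=[[-0.15, 0, 0, 0, 0, 0, 0.6], [-0.3, 0.05, 0, 0, 0, 0, 0.6], [-0.45, 0.1, 0, 0, 0, 0, 0.6], [-0.6, 0.15, 0, 0, 0, 0, 0.6], [-0.75, 0.2, 0, 0, 0, 0, 0.6], [-0.9, 0.25, 0, 0, 0, 0, 0.6], [-1, 0.3, 0, 0, 0, 0, 0.6], [-1, 0.35, 0, 0, 0, 0, 0.6]])

```text
t: 52.17
position: [0.451, 0.231, 0.1389]
ee_rot: [-2.223, -2.218, 0.003]
force: [-0.4, -0.8, -0.6]
gripper_width: 0.198
grip_force: 0.0
```

>>> play_rows(steps=[[-0.15, 0, 0, 0, 0, 0, 0.6], [-0.255, 0, 0, 0, 0, 0, 0.6], [-0.255, 0, 0, 0, 0, 0, 0.6], [-0.255, 0, 0, 0, 0, 0, 0.6], [-0.255, 0, 0, 0, 0, 0, 0.6], [-0.255, 0, 0, 0, 0, 0, 0.6], [-0.255, 0, 0, 0, 0, 0, 0.6], [-0.255, 0, 0, 0, 0, 0, 0.6]])

```text
t: 52.83
position: [0.404, 0.2306, 0.1394]
ee_rot: [2.225, 2.217, 0.0]
force: [-0.1, 0.7, 0.2]
gripper_width: 0.199
grip_force: 0.0
```

>>> play_rows(steps=[[0, 0.01, -0.15, 0, 0, 0, 0.6], [0, 0.01, -0.28, 0, 0, 0, 0.6], [0, 0.01, -0.32, 0, 0, 0, 0.6], [0, 0.01, -0.36, 0, 0, 0, 0.6], [0, 0.01, -0.4, 0, 0, 0, 0.6], [0, 0.01, -0.43, 0, 0, 0, 0.6], [0, 0.01, -0.455, 0, 0, 0, 0.6], [0, 0.01, -0.455, 0, 0, 0, 0.6]])

```text
t: 53.5
position: [0.4045, 0.2333, 0.0507]
ee_rot: [2.224, 2.218, 0.003]
force: [-5.9, -3.4, 13.4]
gripper_width: 0.201
grip_force: 6.5
```

>>> play_rows(steps=[[0, 0, -0.01, 0, 0, 0, 0.6], [0, 0, -0.01, 0, 0, 0, 0.6], [0, 0, -0.01, 0, 0, 0, 0.6], [0, 0, -0.01, 0, 0, 0, 0.6], [0, 0, -0.01, 0, 0, 0, 0.6], [0, 0, -0.01, 0, 0, 0, 0.6], [0, 0, -0.01, 0, 0, 0, 0.6], [0, 0, -0.01, 0, 0, 0, 0.6]])

```text
t: 54.17
position: [0.4048, 0.2335, 0.0504]
ee_rot: [2.224, 2.218, 0.004]
force: [-14.7, -7.2, 31.5]
gripper_width: 0.202
grip_force: 16.2
```

At the hard stop (31 N, no further travel). I'll lift off and verify everything.

>>> play_rows(steps=[[0, 0, 0.05, 0, 0, 0, 0.6], [0, 0, 0.15, 0, 0, 0, 0.6], [0, 0, 0.35, 0, 0, 0, 0.6], [0, 0, 0.5, 0, 0, 0, 0.6], [-0.2, 0.2, 0.6, 0, 0, 0, 0.6], [-0.3, 0.4, 0.6, 0, 0, 0, 0.6], [-0.3, 0.5, 0.6, 0, 0, 0, 0.6], [-0.3, 0.5, 0.6, 0, 0, 0, 0.6]])

```text
t: 54.83
position: [0.3419, 0.3386, 0.1686]
ee_rot: [-2.219, -2.221, -0.009]
force: [0.0, 1.0, -0.2]
gripper_width: 0.198
grip_force: 0.0
```

```bash
python3 - <<'E'
from h import *
s=st(); find('top','tray',.016,1);find('top','tray_spot',0,2);find('top','plate_a',.024,1);snap('scene')
for n in ['air_knob_head','tray_mid','plate_a_mid','stack','roll']: pts('scene',n)
E
```

```text
t 54.83 pos [0.3419 0.3386 0.1686] yawY 0.1 z [ 0.003  0.006 -1.   ] w 0.198 F [ 0.   1.  -0.2] g 0.0
top tray 0.97 730 (array([ 0.6666, -0.0089], dtype=float32), np.float32(0.1115), np.float32(0.095), 0.0)
top tray_spot 0.87 604 (array([ 0.6674, -0.0099], dtype=float32), np.float32(0.1792), np.float32(0.1645), 0.007)
top plate_a 0.96 564 (array([ 0.6638, -0.0139], dtype=float32), np.float32(0.0811), np.float32(0.0552), -0.069)
scene air_knob_head [([0.4044, 0.2299, 0.0725], 0.61)]
scene tray_mid []
scene plate_a_mid [([0.6691, -0.0056, 0.0063], 0.38)]
scene stack [([0.7685, 0.1068, -0.0057], 0.82)]
scene roll []
```

```bash
python3 -c "
from plant import env; print(env.hand_in())"
```

```text
the job is handed in; nothing more can be done
None
```

I handed the job in at about 55 s, but no verdict came back. My last camera check put both plates (only two were present) pad up in the tray. The tray was within about 2 mm of the outline's centre and square with it, the knob was fully down, and the dish stack had not moved. The tape roll was not detected in that last look; at t ≈ 27 s it was still where it started, and I did not touch it.

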